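# Load the slide lift: box into the bay, cartons stacked on it, lock and start

## Robot

A 7-joint arm with a two-finger parallel gripper is mounted at the origin on a cart in front of the work surface, level with it; the furniture and walls round the work are solid. World frame = base frame: x ahead of the robot, y to its left, z up, the work surface at z = 0. Lengths are in m, angles in degrees, forces in N, time in s.
With the tool pointing down it reaches from about 0.4 to 0.75 m from the base axis. Payload 19.5 kg.
Tool frame: the origin (TCP) lies where the fingers leave the gripper's body, on its centre line; the fingertips stand 73 mm ahead of it and the grasp point (between the pads) lies 54 mm ahead of it; z points along the fingers, y is the line along which they close (so a half turn about z gives the same grasp; the last joint's range is limited). The gripper opens to 85 mm and grips with 20 to 120 N. Pads are 22 mm wide; open, the fingers measure 114 mm over their backs; the gripper's body (76 mm by 85 mm) begins 54 mm behind the grasp point. The pads swing forward as they close: fully open they stand 13 mm farther back than shut.
Start: joints at [-66.446, 40.479, -1.581, 85.061, 1.261, 54.483, -4.326], TCP at [0.252, 0.517, 0.304] pointing down, gripper open.
Joint ranges: [-155.06, 155.06], [-18.47, 123.98], [-90, 86.84], [0, 140.48], [-83.41, 263.41], [0, 116], [-161.91, 161.91]. Speed limits (degrees/s): [108.29, 108.29, 147.25, 147.25, 172.46, 172.46, 172.46].

## Interface

Orientations are given as [roll, pitch, yaw] about the fixed x, y, z axes, in that order (R = Rz(yaw) Ry(pitch) Rx(roll)).
In Python, from rig import status, snapshot, camera_params, env, recognise gives the robot as it stands. The module is installed in compiled form; this text tells all that it offers.
- The arm moves only by the tool carry_out, never from a script. Its argument "targets" is a list of rows, each a list of 4 numbers: the shift along the tool's x, y, z in cm, then the turn about the tool's z in degrees. A call has 1 to 10 rows; each row is the pose to reach, as a shift and turn from the pose commanded when the call began, along the tool's axes at that moment; what a row does not reach only later rows make up. A row lasts 1/10 s, in which the tool goes at most 50 mm and 8.59 degrees, less where a joint would pass 70% of its speed; a pose out of reach is approached as far as the arm can. A call with a gripper value outside its range is refused whole. "hand" is the finger opening in cm, from 0 to 8.54, set as the call begins (left out, the last holds). The fingers move at their own pace and stop on an object; "newtons" is the grip in N (left out, the last holds). Time passes only in rows, so rows that repeat a pose let the fingers close. It gives the time, the measured TCP pose, the force, the opening and the grip force at its end, in the units of the state.
- status.sense(): the state, without advancing time (a new reading comes with each control period).
- snapshot(name): name is "scene" or "top" or "wrist"; returns the picture (420x560x3 uint8, red, green, blue); there is no depth.
- camera_params(name): a dict with "camera_matrix" (3x3 intrinsics, pixels), "k1" (the pictures are not rectified: a ray, as slopes to the right and down, at radius r is drawn at 1 + k1 r^2 times it, then the intrinsics apply), "R" (3x3) and "t" (3): a world point X has camera coordinates R X + t; the wrist camera has in their place "tool_from_camera" (4x4, takes a point from camera to tool coordinates, whose origin is the TCP and whose axes are the flange's). Camera axes: x right, y down, z forward; pixel columns grow to the right and rows downward; lengths in m; the calibration is good to about 2 mm. A picture is of the moment at which its call begins: read the wrist's pose just before it. camera_params takes no time and is no camera call.
- env.finish_job(): hands the job in; it is judged then, once.
Trained networks look in the newest picture that a camera, given by its name, has taken for a name from the list of things; names that differ only in an ending like _2 or _b are one class to them, and where a whole thing is asked for, a point or a joint stands for the part that bears it (a point fixed in the world has none). Each returns a list of dicts, best first, with "p" (0 to 1); they miss things now and then, are a little off and sometimes report something else, mostly with a low value. They report only what shows in the picture. A call takes as long as a camera call. They do not tell look-alikes from the thing itself.
- recognise(label, camera): "rect" ([left, top, width, height] in pixels, round what is visible of it).
The state is a dict: "clock": time; "joint_positions": joint angles; "joint_velocities": joint speeds; "joint_torque": joint torques, N m; "tcp_pos": TCP position; "tool_rot": TCP orientation; "wrist_force": force on the tool from outside, world axes, zero at the start; "wrist_torque": the same for the moment, N m; "width": finger opening in m; "grip_force": force on a finger pad.
Only numpy, scipy, OpenCV 4.12 (cv2) and the standard library are available. Lean on these libraries where they do the work, as an engineer would, in place of code of your own. Each camera call takes 0.05 s, during which the arm holds its last target. There are 200 camera calls.

## Task

Push the green slide box along the roller lane until it is fully home against the end stops of the bay, then stack every carton on the desk squarely on its lid as one column: centred on the lid, long sides in line with the lane, the larger carton at the bottom. Once the column stands, turn the locking knob (the nearer one) clockwise to its stop, and then the start knob, which this frees, clockwise to its stop. Leave the bottles and everything else on the desk where they are.

Things in the scene. Friction and masses are not known exactly. Their poses are not given: they have to be found in the camera images.
- bay (a point): in the bay of the roller lane, at roller-top height (50 mm above the desk), under the middle of the slide box when that is fully home. -x points the way the box travels, to the bay's two end stops (22 mm above the roller tops, 40 mm gap between for the box's tab); +x to the open end. The bay is the lane's left end as seen from the robot.
- lane_end (a point): middle of the open (right-hand) end of the roller lane, at roller-top height, 293 mm from the bay point; same axes. The lane is 380 mm long, 120 mm wide: 12 free-turning grey rollers between two rails 98 mm apart inside (4 mm play each side of the box), 14 mm above the roller tops.
- slide_box_lid (a point): middle of the lid's top on the green slide box, 94 mm along x, 90 mm along y, 34 mm high (lid top 84 mm above the desk), 0.4 kg, lid shut and fixed. Its -x side has a small 4 mm tab and faces the bay. It starts 140 to 210 mm short of the bay on the rollers; it rolls with about 2 N, does not coast far and stays where it is left.
- slide_box_back (a point): middle of the slide box's +x (hinge) side, 17 mm above the roller tops, 47 mm from the box's middle; a flat upright face, the one to push on
- large_mid (a point): centre (half-way up) of a closed larger non-slip cardboard carton, 80 x 60 x 32 mm (length along its x, width along its y, height along z), 300 g, flat top and bottom (either may be up), standing flat on the desk at the start; there is one, always present. Grip it across its width.
- small_1_mid (a point): centre (half-way up) of a closed smaller non-slip cardboard carton, 62 x 46 x 28 mm (length along its x, width along its y, height along z), 110 g, flat top and bottom (either may be up), standing flat on the desk at the start; may be absent. Grip it across its width.
- small_2_mid (a point): centre (half-way up) of a closed smaller non-slip cardboard carton, 62 x 46 x 28 mm (length along its x, width along its y, height along z), 110 g, flat top and bottom (either may be up), standing flat on the desk at the start; may be absent. Grip it across its width.
- small_3_mid (a point): centre (half-way up) of a closed smaller non-slip cardboard carton, 62 x 46 x 28 mm (length along its x, width along its y, height along z), 110 g, flat top and bottom (either may be up), standing flat on the desk at the start; may be absent. Grip it across its width.
- small_4_mid (a point): centre (half-way up) of a closed smaller non-slip cardboard carton, 62 x 46 x 28 mm (length along its x, width along its y, height along z), 110 g, flat top and bottom (either may be up), standing flat on the desk at the start; may be absent. Grip it across its width.
- lock_knob (a joint): angle of the locking knob: the one nearer the robot, with the short (34 mm) steel arm; 0 as found, up to 1.45 rad at its stop, growing clockwise as seen from above. It turns freely. About 0.06 N m of friction; it stays where it is left.
- lock_knob_grip (a point): on the axis of the lock knob, 84 mm above the desk. Its bar grip lies along this point's x (turns with it): 44 mm long, 12 mm thick, from 20 mm below this point to 10 mm above it; a flat hub 32 mm across and the arm lie lower. The two knobs stand 100 mm apart on a fixed grey panel 130 x 200 x 50 mm.
- start_knob (a joint): angle of the start knob: the one farther from the robot, with the long (78 mm) steel arm; 0 as found, up to 1.45 rad at its stop, growing clockwise as seen from above. Until the locking knob is turned its arm runs against the locking knob's arm after about 0.2 rad. About 0.06 N m of friction; it stays where it is left.
- start_knob_grip (a point): on the axis of the start knob, 84 mm above the desk. Its bar grip lies along this point's x (turns with it): 44 mm long, 12 mm thick, from 20 mm below this point to 10 mm above it; a flat hub 32 mm across and the arm lie lower. The two knobs stand 100 mm apart on a fixed grey panel 130 x 200 x 50 mm.
- amber_bottle: bystander to be left alone: brown bottle, 51 mm across, 120 mm high; origin in the middle of its underside
- vial: bystander to be left alone: small glass vial, 23 mm across, 42 mm high; origin in the middle of its underside
- dropper: bystander to be left alone: dropper bottle, 33 mm across, 102 mm high; origin in the middle of its underside
Mind the look-alikes: they are no part of the job. What is shaped like the part that bears small_4_mid but black or red is not meant.

How it is judged (in metres and radians):
On the way, in this order (a step that is already met when the one before it is completed fails the run):
1. the slide box is home in the bay (horizontal distance between slide_box_lid and bay below 0.008 m and z of slide_box_lid in the frame of bay below 0.037 m), for 0.2 s.
2. all cartons present stand squarely in one column on the slide box, the larger one at the bottom (all of step 1 and horizontal distance between each of large_mid, small_1_mid, small_2_mid, small_3_mid, small_4_mid and slide_box_lid below 0.01 m and z of each of large_mid, small_1_mid, small_2_mid, small_3_mid, small_4_mid in the frame of slide_box_lid above 0.008 m and angle between the x axis of each of large_mid, small_1_mid, small_2_mid, small_3_mid, small_4_mid and the x axis of slide_box_lid, either way round below 0.12 rad and angle between the z axis of each of large_mid, small_1_mid, small_2_mid, small_3_mid, small_4_mid and the z axis of bay, either way round below 0.06 rad and linear speed of each of large, small_1, small_2, small_3, small_4 below 0.02 m/s and z of each of small_1_mid, small_2_mid, small_3_mid, small_4_mid in the frame of large_mid above 0.02 m), for 0.5 s.
3. the locking knob is turned to its stop (value of joint lock_knob above 1.2 rad), for 0.2 s.
4. the start knob is turned to its stop (value of joint start_knob above 1.2 rad), for 0.2 s.
At the end, for the whole second after the job is handed in: The slide box is within 8 mm of fully home in the bay; every carton present lies flat (either face up), at rest, within 10 mm of the middle of the lid and within 0.12 rad of its length, all in one column with the larger carton at the bottom; both knobs are turned by more than 1.2 rad (all of step 2 and value of joint each of lock_knob, start_knob above 1.2 rad); the robot touches nothing.
It fails at once if the amber_bottle is moved by more than 30 mm (distance of amber_bottle from where it was at the start of the episode above 0.03 m).
It fails at once if the vial is moved by more than 30 mm (distance of vial from where it was at the start of the episode above 0.03 m).
It fails at once if the dropper is moved by more than 30 mm (distance of dropper from where it was at the start of the episode above 0.03 m).
Of small_1, small_2, small_3, small_4 only 2 to 4 are there at a start; the rules pass over those that are not, and their reading is None.
At some moment in a run one of large may be knocked a few centimetres aside while the robot is not near it.
It also fails if it takes over 210 s, if anything falls off the work surface, if the arm or the gripper's body presses on something with over 40 N, if the wrist force passes 120 N, or if a joint passes its speed limit or range.

## Working session

There is one attempt and no reset: what is moved stays moved. The work goes in short steps, Python scripts to look and compute and a tool call to move; the robot and the scene stay as the last step left them, time stands still between calls to the robot, and variables do not carry over. Pictures are saved under pics/ and viewed, at most 14 in all, crops included, and the job is handed in when it is done.

Besides the shell and the picture viewer there is one more tool, called by a JSON object that holds its "op" and its "data", one argument or row to a line. carry_out: Moves the arm, as the interface text tells. Its arguments: {"type":"object","properties":{"targets":{"type":"array","items":{"type":"array","items":{"type":"number"}}},"hand":{"type":"number"},"newtons":{"type":"number"}},"required":["targets"]}

```bash
mkdir -p pics; cat > h.py <<'E'
import numpy as np, cv2
from rig import status, snapshot, camera_params, env, recognise
from scipy.spatial.transform import Rotation as Ro
def save(im,n): cv2.imwrite('pics/'+n,im[:,:,::-1])
def cam(name):
    p=camera_params(name); K=np.array(p['camera_matrix'])
    if 'R' in p: R=np.array(p['R']);t=np.array(p['t']); C=-R.T@t; Rw=R.T
    else:
        s=status.sense(); T=np.array(p['tool_from_camera'])
        A=Ro.from_euler('xyz',s['tool_rot'],degrees=True).as_matrix()
        Rw=A@T[:3,:3]; C=A@T[:3,3]+np.array(s['tcp_pos'])
    return K,p['k1'],Rw,C
def p2w(c,uv,z):
    K,k1,Rw,C=c
    d=cv2.undistortPoints(np.array([[uv]],float),K,np.array([k1,0,0,0.]))[0,0]
    r=Rw@np.array([d[0],d[1],1]); return C+r*(z-C[2])/r[2]
def w2p(c,X):
    K,k1,Rw,C=c; q=Rw.T@(np.array(X)-C)
    x=q[:2]/q[2]; x=x*(1+k1*(x@x)); return (K@np.array([x[0],x[1],1]))[:2]
E
cat > a.py <<'E'
from h import *
for n in ['scene','top']:
    im=snapshot(n); save(im,n+'0.png'); c=cam(n); print(n,c[3].round(3))
    for l in ['slide_box_lid','large_mid','small_1_mid','lock_knob','start_knob','lock_knob_grip','amber_bottle','vial','dropper']:
        try: print(l,[(np.round(r['rect']).astype(int).tolist(),round(r['p'],2)) for r in recognise(l,n)][:8])
        except Exception as e: print(l,e)
s=status.sense();print(s)
E
python3 a.py
```

```text
scene [-0.103 -0.78   0.744]
slide_box_lid []
large_mid [([253, 248, 37, 30], 0.87)]
small_1_mid []
lock_knob [([360, 282, 25, 23], 0.75)]
start_knob [([388, 261, 24, 40], 0.91)]
lock_knob_grip [([366, 279, 20, 27], 0.69)]
amber_bottle [([213, 154, 17, 39], 0.86), ([189, 204, 26, 18], 0.33)]
vial [([335, 205, 10, 10], 0.47)]
dropper [([395, 226, 18, 31], 0.89), ([298, 205, 47, 35], 0.57)]
top [0.463 0.046 1.057]
slide_box_lid [([298, 162, 41, 38], 0.83), ([178, 241, 20, 25], 0.72), ([417, 177, 19, 28], 0.69)]
large_mid [([304, 230, 27, 32], 0.85)]
small_1_mid []
lock_knob [([422, 208, 16, 19], 0.73), ([416, 175, 22, 35], 0.72)]
start_knob [([414, 178, 24, 29], 0.68)]
lock_knob_grip [([414, 209, 29, 20], 0.63)]
amber_bottle [([130, 194, 31, 17], 0.7)]
vial [([281, 130, 6, 9], 0.57)]
dropper [([283, 131, 6, 12], 0.74), ([375, 125, 11, 20], 0.71)]
{'clock': 1.0, 'joint_positions': array([-66.44556174,  40.47723324,  -1.58213353,  85.06181228,
         1.26046584,  54.48234815,  -4.32569732]), 'joint_velocities': array([ 0.00580969,  0.02402394,  0.01561264, -0.02176649, -0.03080074,
       -0.09183692,  0.14091133]), 'joint_torque': array([ 1.15954354e-03, -8.82971120e+01,  1.23428106e+00, -2.36369169e+01,
        1.69726851e-02,  2.02786177e-03, -5.40116321e-05]), 'tcp_pos': array([0.25153837, 0.51703905, 0.30388823]), 'tool_rot': array([-1.79995893e+02, -7.92742173e-04,  1.54055888e+02]), 'wrist_force': array([-0.02152782, -0.32238475,  0.445408  ]), 'wrist_torque': array([-0.01546882, -0.03855041, -0.02281735]), 'grip_force': 0.0, 'width': 0.08550844450889357}
```

```bash
python3 - <<'E'
import cv2
a=cv2.imread('pics/top0.png'); cv2.imwrite('pics/topc.png',cv2.resize(a[90:300,90:470],None,fx=2.1,fy=2.1,interpolation=cv2.INTER_CUBIC))
a=cv2.imread('pics/scene0.png'); cv2.imwrite('pics/scenec.png',cv2.resize(a[130:350,150:450],None,fx=2.6,fy=2.6,interpolation=cv2.INTER_CUBIC))
E
```

```text
(no output)
```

View pics/topc.png

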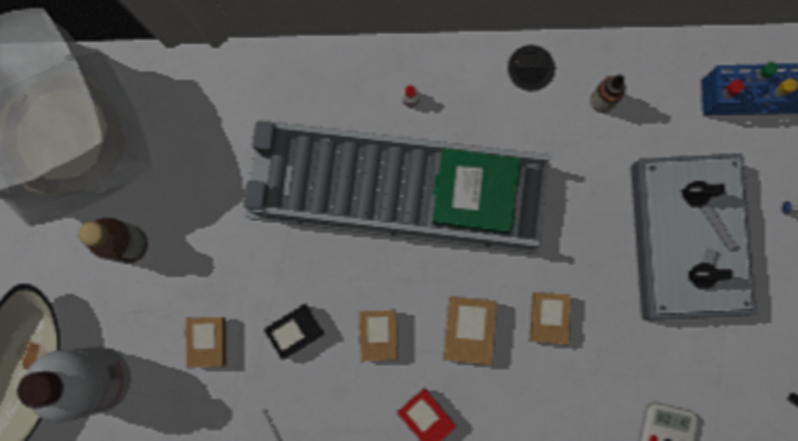

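View pics/scenec.png

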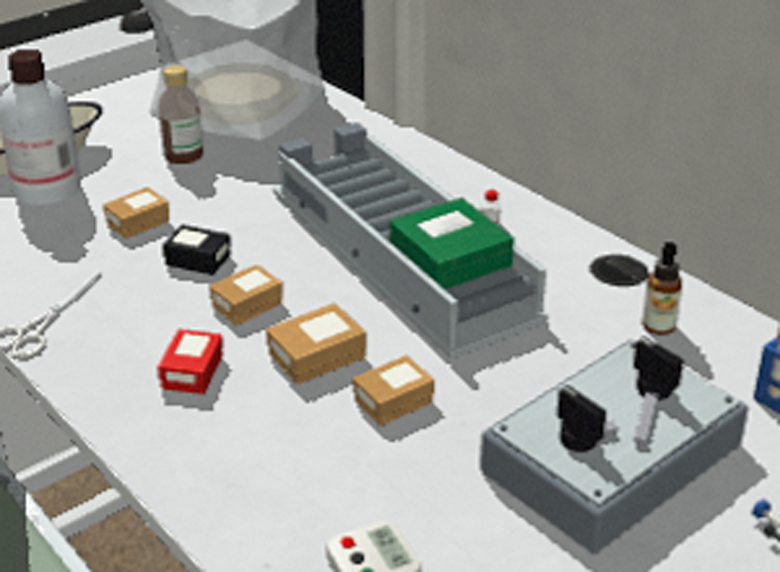

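Top view (crop pixels): slide box (478,190), stops on the left (262,160), lock knob (near, 712,275), start knob (705,192). Could be taken for cartons: brown large (470,330), brown smalls (205,342), (378,335), (550,318), all wanted; black (293,331) and red (426,416) are look-alikes, to be left. The scene view agrees: 3 smalls and 1 large.

```bash
cat > seg.py <<'E'
from h import *
def blobs(im,kind,amin):
    h=cv2.cvtColor(im,cv2.COLOR_RGB2HSV); H,S,V=cv2.split(h)
    if kind=='green': m=(H>60)&(H<90)&(S>120)&(V>40)
    if kind=='brown': m=(H>8)&(H<22)&(S>90)&(V>90)
    if kind=='black': m=(V<45)
    m=m.astype(np.uint8)*255
    cs,_=cv2.findContours(m,cv2.RETR_EXTERNAL,cv2.CHAIN_APPROX_NONE)
    return [c for c in cs if cv2.contourArea(c)>amin]
def rect(c,cont,z):
    P=np.array([p2w(c,q[0],z)[:2] for q in cont])
    r=cv2.minAreaRect((P*1000).astype(np.float32)); (x,y),(w,h),a=r
    if w<h: w,h,a=h,w,a+90
    return np.round([x,y,w,h,(a+90)%180-90],1)
E
cat > b.py <<'E'
from seg import *
im=snapshot('top');c=cam('top')
for k,z,a in [('green',.084,300),('brown',.03,150),('black',.09,20)]:
    for b in blobs(im,k,a):
        m=b[:,0].mean(0); print(k,m.round(),rect(c,b,z))
# crop pixel (crop/2.1+90)
f=lambda u,v:(u/2.1+90,v/2.1+90)
for n,u,v,z in [('stopA',264,133,.072),('stopB',258,192,.072),('railTL',288,126,.064),('railTR',548,157,.064),('railBL',250,214,.064),('railBR',538,243,.064),('hubS',690,192,.09),('hubL',697,275,.09)]:
    print(n,p2w(c,f(u,v),z).round(3))
for p in [(.25,-.2,.0),(.45,.4,0),(.65,-.3,0)]: print(p,w2p(c,p))
E
python3 b.py; python3 - <<'E'
import cv2
a=cv2.imread('pics/top0.png'); cv2.imwrite('pics/knobs.png',cv2.resize(a[155:250,380:465],None,fx=6,fy=6,interpolation=cv2.INTER_CUBIC))
E
```

```text
green [316. 180.] [618.7 -12.5  97.8  88.9  81.2]
brown [187. 252.] [4.421e+02 3.266e+02 5.990e+01 4.240e+01 3.000e-01]
brown [270. 249.] [446.6 108.3  59.8  41.9  -0.7]
brown [314. 247.] [451.   -5.6  78.2  58.3  -6.4]
brown [352. 241.] [ 464.6 -105.1   60.    45.9   -5.3]
black [251. 412.] [ 62.9 153.3  35.7   9.2 -16.1]
black [316. 409.] [ 78.    1.  151.5  64.2  89.6]
black [296. 372.] [154.3  46.6 143.7   3.6 -89.2]
black [182. 402.] [127.1 324.5 296.  158.3  89.7]
black [302. 351.] [205.8  32.3 225.9  57.2 -88.7]
black [474. 283.] [ 358.4 -386.7   43.    11.9   62.1]
black [109. 275.] [391.3 504.3  50.1  39.3 -88.9]
black [143. 267.] [409.6 418.3  15.   12.5   0.7]
black [230. 248.] [453.7 204.   57.4  42.3 -59.4]
black [ 80. 269.] [398.3 566.2 246.4  72.5 -28.1]
black [427. 221.] [ 511.8 -283.1   46.5   27.    89. ]
black [314. 198.] [571.9  -6.4  90.    4.3  81.2]
black [537. 198.] [ 562.3 -551.2   69.6   14.5   81.6]
black [149. 205.] [565.9 409.4  56.8  50.3  88.8]
black [425. 181.] [ 611.1 -280.5   46.5   28.7  -59.2]
black [342. 187.] [600.9 -76.4  80.9  18.2  -8.5]
black [223. 165.] [652.7 228.9  90.2  41.5 -15. ]
black [ 33. 304.] [396.7 669.  693.8 220.7   2.5]
black [383. 132.] [ 738.6 -180.7   25.7   20.    -2.3]
black [343. 122.] [764.1 -82.7  51.8  51.8 -27.7]
black [55. 60.] [963.4 593.7 450.4 294.2  88. ]
stopA [0.695 0.242 0.072]
stopB [0.622 0.249 0.072]
railTL [0.705 0.214 0.064]
railTR [ 0.66  -0.104  0.064]
railBL [0.597 0.261 0.064]
railBR [ 0.554 -0.089  0.064]
hubS [ 0.609 -0.266  0.09 ]
hubL [ 0.511 -0.269  0.09 ]
(0.25, -0.2, 0.0) [388.78669044 322.39436364]
(0.45, 0.4, 0) [163.09620734 249.78644589]
(0.65, -0.3, 0) [419.99336113 171.36239867]
```

View pics/knobs.png

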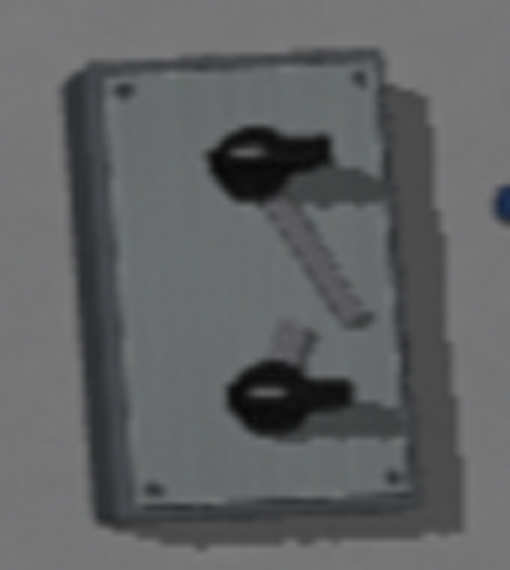

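Box lid ≈ (0.619,-0.014), lane direction ≈ 82° in world; knob bars lie roughly along world y. Now a planner helper, and first move towards the open lane end.

```bash
cat > go.py <<'E'
import sys
from h import *
# usage: go.py x y z yaw [...more 4-tuples]: rows relative to present pose
def plan(goals):
    s=status.sense(); A=Ro.from_euler('xyz',s['tool_rot'],degrees=True).as_matrix()
    yaw=s['tool_rot'][2]
    for g in goals:
        d=A.T@(np.array(g[:3])-s['tcp_pos']); t=-((g[3]-yaw+180)%360-180)
        print((d*100).round(2).tolist()+[round(t,1)],'dist mm',round(np.linalg.norm(d)*1000))
if __name__=='__main__':
    v=list(map(float,sys.argv[1:])); plan([v[i:i+4] for i in range(0,len(v),4)])
E
python3 go.py 0.60 -0.10 0.30 82
```

```text
[-58.33, -40.24, 0.39, np.float64(72.1)] dist mm 709
```

{"op": "carry_out", "data": {
  "targets": [
    [-58.3, -40.2, 0.4, 72],
    [-58.3, -40.2, 0.4, 72],
    [-58.3, -40.2, 0.4, 72],
    [-58.3, -40.2, 0.4, 72],
    [-58.3, -40.2, 0.4, 72],
    [-58.3, -40.2, 0.4, 72],
    [-58.3, -40.2, 0.4, 72],
    [-58.3, -40.2, 0.4, 72],
    [-58.3, -40.2, 0.4, 72],
    [-58.3, -40.2, 0.4, 72]
  ],
  "hand": 0
}}

```text
clock: 2.05
tcp_pos: [0.4982, 0.08, 0.3012]
tool_rot: [180.0, 0.0, 81.9]
wrist_force: [0.7, 1.4, 1.2]
width: -0.0002
grip_force: 0.0
```

```bash
python3 go.py 0.60 -0.10 0.30 82; python3 -c "
from h import *;print(status.sense()['joint_positions'],status.sense()['tool_rot'])"
```

```text
[-16.39, 12.6, 0.12, np.float64(-0.1)] dist mm 207
[-21.0936299   35.63603354  14.90745918 100.07086792 -12.05305093
  45.84514835  -8.48302238] [1.79989287e+02 9.57076137e-04 8.19432797e+01]
```

{"op": "carry_out", "data": {
  "targets": [
    [-16.4, 12.6, 0, 0],
    [-16.4, 12.6, 0, 0],
    [-16.4, 12.6, 0, 0],
    [-16.4, 12.6, 0, 0],
    [-16.4, 12.6, 0, 0],
    [-16.4, 12.6, 0, 0]
  ]
}}

```text
clock: 2.65
tcp_pos: [0.5997, -0.0994, 0.3006]
tool_rot: [-180.0, 0.0, 81.9]
wrist_force: [-0.6, 0.8, -0.3]
width: 0.0003
grip_force: 0.0
```

```bash
cat > w.py <<'E'
import sys
from seg import *
im=snapshot('wrist');c=cam('wrist');save(im,sys.argv[1])
s=status.sense();print(s['clock'],s['tcp_pos'].round(4),s['tool_rot'].round(1),'cam',c[3].round(3))
for a in sys.argv[2:]:
    k,z=a.split(':')
    for b in blobs(im,k,1500): print(k,b[:,0].min(0),b[:,0].max(0),rect(c,b,float(z)))
E
python3 w.py w1.png green:.084 black:.094
```

```text
2.7 [ 0.5994 -0.0978  0.3008] [-180.   -0.   82.] cam [ 0.609 -0.025  0.371]
green [238  10] [356 143] [621.9 -11.7  98.9  89.5  80.9]
black [  1 251] [559 419] [ 574.3 -258.7  651.2  221.2   -8. ]
black [436 112] [490 169] [747.8 -76.   45.4  44.7  39.3]
```

View pics/w1.png

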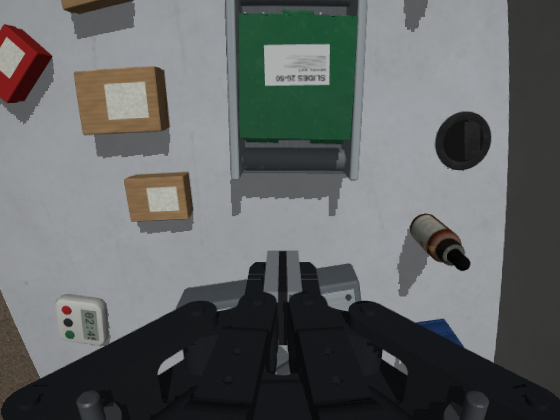

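The wrist view shows the lid (back edge at row ~138, cols 240-354), rail ends at row ~177 (cols 236 and 355), large carton (122,100), small (158,197), red look-alike (18,62).

```bash
python3 - <<'E'
from h import *
c=cam('wrist')
for n,u,v,z in [('lidbackL',240,138,.084),('lidbackR',354,138,.084),('railL',235,178,.064),('railR',354,178,.064),('railLfar',233,3,.064),('railRfar',364,3,.064),('lidFL',239,12,.084),('lidFR',357,15,.084)]: print(n,p2w(c,(u,v),z).round(4))
E
python3 go.py 0.6035 -0.106 0.20 82 0.6035 -0.106 0.133 82
```

```text
lidbackL [ 0.5711 -0.0511  0.084 ]
lidbackR [ 0.6622 -0.0638  0.084 ]
railL [ 0.558  -0.0871  0.064 ]
railR [ 0.6629 -0.1018  0.064 ]
railLfar [0.5807 0.0543 0.064 ]
railRfar [0.6843 0.0402 0.064 ]
lidFL [0.586  0.0421 0.084 ]
lidFR [0.6733 0.0281 0.084 ]
[-0.76, 0.52, 10.08, np.float64(0.0)] dist mm 101
[-0.76, 0.52, 16.78, np.float64(0.0)] dist mm 168
```

```bash
python3 go.py 0.6095 -0.104 0.20 81.4 0.6095 -0.104 0.133 81.4
```

```text
[-0.48, 1.09, 10.08, np.float64(0.6)] dist mm 101
[-0.48, 1.09, 16.78, np.float64(0.6)] dist mm 168
```

{"op": "carry_out", "data": {
  "targets": [
    [-0.5, 1.1, 5, 0.6],
    [-0.5, 1.1, 10, 0.6],
    [-0.5, 1.1, 13, 0.6],
    [-0.5, 1.1, 15, 0.6],
    [-0.5, 1.1, 16.8, 0.6],
    [-0.5, 1.1, 16.8, 0.6],
    [-0.5, 1.1, 16.8, 0.6]
  ]
}}

```text
clock: 3.4
tcp_pos: [0.6099, -0.1035, 0.1339]
tool_rot: [180.0, -0.0, 81.5]
wrist_force: [1.2, -0.2, 0.4]
width: -0.0003
grip_force: 0.0
```

{"op": "carry_out", "data": {
  "targets": [
    [1.5, 0, 0, 0],
    [3, 0, 0, 0],
    [4, 0, 0, 0],
    [5, 0, 0, 0],
    [6.5, 0, 0, 0],
    [8, 0, 0, 0],
    [9.5, 0, 0, 0],
    [11, 0, 0, 0],
    [12.5, 0, 0, 0],
    [14, 0, 0, 0]
  ]
}}

```text
clock: 4.4
tcp_pos: [0.6307, 0.0352, 0.133]
tool_rot: [-180.0, 0.0, 81.5]
wrist_force: [0.4, -2.8, 1.8]
width: 0.0002
grip_force: 1.3
```

{"op": "carry_out", "data": {
  "targets": [
    [1.5, 0, 0, 0],
    [3, 0, 0, 0],
    [4.5, 0, 0, 0],
    [6, 0, 0, 0],
    [7, 0, 0, 0],
    [8, 0, 0, 0],
    [8.5, 0, 0, 0],
    [9, 0, 0, 0]
  ]
}}

```text
clock: 5.2
tcp_pos: [0.644, 0.123, 0.133]
tool_rot: [-180.0, 0.0, 81.4]
wrist_force: [-0.5, -1.1, -0.5]
width: -0.0002
grip_force: 0.6
```

{"op": "carry_out", "data": {
  "targets": [
    [0.2, 0, 0, 0],
    [0.4, 0, 0, 0],
    [0.6, 0, 0, 0],
    [0.8, 0, 0, 0]
  ]
}}

```text
clock: 5.6
tcp_pos: [0.6452, 0.1307, 0.1331]
tool_rot: [-180.0, 0.0, 81.4]
wrist_force: [-0.7, -1.4, -0.1]
width: -0.0001
grip_force: 0.5
```

{"op": "carry_out", "data": {
  "targets": [
    [0.2, 0, 0, 0],
    [0.4, 0, 0, 0],
    [0.6, 0, 0, 0],
    [0.7, 0, 0, 0]
  ]
}}

```text
clock: 6.0
tcp_pos: [0.6458, 0.1346, 0.1331]
tool_rot: [-179.9, 0.3, 81.4]
wrist_force: [-7.6, -21.4, 6.2]
width: -0.0002
grip_force: 11.2
```

{"op": "carry_out", "data": {
  "targets": [
    [0.2, 0, 0, 0],
    [0.4, 0, 0, 0]
  ]
}}

```text
clock: 6.2
tcp_pos: [0.646, 0.135, 0.1331]
tool_rot: [-179.9, 0.6, 81.2]
wrist_force: [-15.5, -42.9, 13.2]
width: -0.0002
grip_force: 22.7
```

Stops felt at TCP y≈0.1345. Back off, rise, and look.

{"op": "carry_out", "data": {
  "targets": [
    [-1, 0, 0, 0],
    [-4, 0, 0, 0],
    [-5, 0, -5, 0],
    [-5, 0, -10, 0],
    [-5, 0, -15, 0],
    [-5, 0, -17, 0],
    [-5, 0, -17, 0]
  ],
  "hand": 8.5
}}

```text
clock: 6.9
tcp_pos: [0.6402, 0.0924, 0.3065]
tool_rot: [179.7, -0.1, 81.5]
wrist_force: [0.7, -0.2, -0.5]
width: 0.0849
grip_force: 0.0
```

```bash
python3 w.py w2.png green:.084; python3 b.py | grep -E "green|brown"
```

```text
6.95 [0.6397 0.0924 0.3042] [ 1.799e+02 -1.000e-01  8.150e+01] cam [0.65  0.165 0.374]
green [219   0] [335 127] [650.6 190.3  95.2  88.8  81.4]
brown [314. 247.] [451.   -5.6  78.2  58.3  -6.4]
brown [352. 241.] [ 464.4 -105.1   59.6   45.9   -5.3]
```

View pics/w2.png

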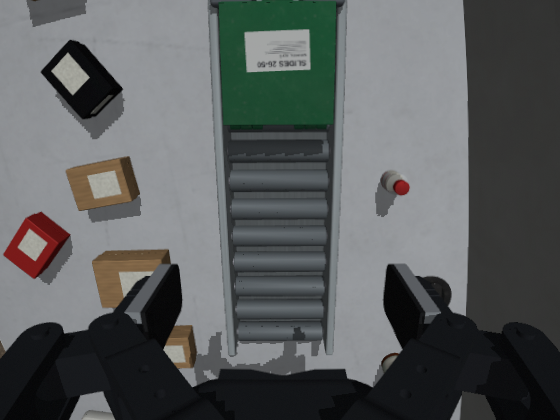

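Box sits at the bay; black (82,78) and red (37,245) look-alikes clear. Move forward 5 cm for a full lid view.

{"op": "carry_out", "data": {
  "targets": [
    [5, 0.7, -2, 0],
    [5, 0.7, -2, 0],
    [5, 0.7, -2, 0],
    [5, 0.7, -2, 0]
  ]
}}

```text
clock: 7.4
tcp_pos: [0.6535, 0.1399, 0.3219]
tool_rot: [-179.9, 0.1, 81.4]
wrist_force: [-0.6, -0.4, -0.1]
width: 0.0849
grip_force: 0.0
```

```bash
python3 w.py w3.png green:.084 brown:.03
python3 go.py 0.451 0.06 .28 -6 .447 -.106 0.25 -8 .447 -.08 0.28 174
```

```text
7.45 [0.6536 0.1397 0.3222] [-1.799e+02  1.000e-01  8.140e+01] cam [0.664 0.213 0.392]
green [218  64] [325 179] [652.2 192.3  97.5  89.4  81.6]
brown [ 78 196] [138 245] [455.3 112.4  68.2  48.2   1. ]
[-10.91, -18.83, 4.25, np.float64(87.4)] dist mm 222
[-27.38, -16.74, 7.27, np.float64(89.4)] dist mm 329
[-24.81, -17.13, 4.26, np.float64(-92.6)] dist mm 304
```

View pics/w3.png

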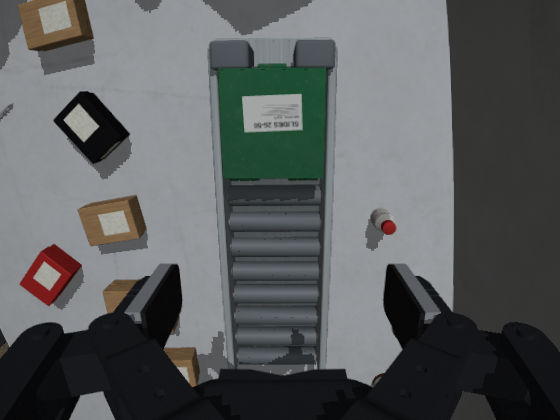

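```bash
python3 - <<'E'
from h import *
c=cam('wrist')
P=np.array([p2w(c,q,.084) for q in [(219,67),(327,67),(221,179),(326,179)]]);print(P.round(4),P.mean(0).round(4))
E
python3 go.py 0.505 -0.014 .28 174
```

```text
[[0.6159 0.245  0.084 ]
 [0.7042 0.2314 0.084 ]
 [0.5992 0.1513 0.084 ]
 [0.692  0.1371 0.084 ]] [0.6528 0.1912 0.084 ]
[-17.42, -12.38, 4.25, np.float64(-92.6)] dist mm 218
```

{"op": "carry_out", "data": {
  "targets": [
    [-17.4, -12.4, 4.2, -92.5],
    [-17.4, -12.4, 4.2, -92.5],
    [-17.4, -12.4, 4.2, -92.5],
    [-17.4, -12.4, 4.2, -92.5],
    [-17.4, -12.4, 4.2, -92.5],
    [-17.4, -12.4, 4.2, -92.5],
    [-17.4, -12.4, 4.2, -92.5],
    [-17.4, -12.4, 4.2, -92.5],
    [-17.4, -12.4, 4.2, -92.5],
    [-17.4, -12.4, 4.2, -92.5]
  ]
}}

```text
clock: 8.45
tcp_pos: [0.5048, -0.0137, 0.2809]
tool_rot: [-180.0, -0.0, 166.6]
wrist_force: [-0.3, 0.9, 0.3]
width: 0.0848
grip_force: 0.0
```

{"op": "carry_out", "data": {
  "targets": [
    [0, 0, 0, -7],
    [0, 0, 0, -7],
    [0, 0, 0, -7]
  ]
}}

```text
clock: 8.75
tcp_pos: [0.505, -0.0136, 0.2809]
tool_rot: [-180.0, -0.0, 173.0]
wrist_force: [-0.1, 0.5, -0.1]
width: 0.0852
grip_force: 0.0
```

```bash
python3 w.py w4.png brown:.03
```

```text
8.8 [ 0.5051 -0.0134  0.281 ] [-180.   -0.  173.] cam [ 0.431 -0.005  0.351]
brown [151 118] [209 184] [ 467.  -103.    60.4   49.2   -5.1]
brown [251  78] [318 167] [454.1  -5.4  78.5  59.   -7. ]
brown [385  66] [435 140] [449.5 108.5  60.6  44.1   1.1]
```

View pics/w4.png

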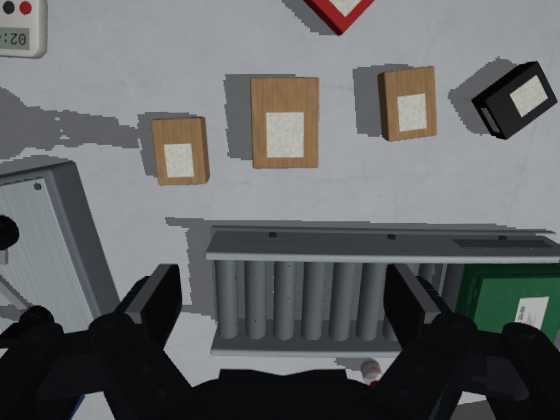

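Large (285,122) → (0.454,-0.0055) yaw 173; small (180,150), small (408,103); red/black distinct. Descend on the large.

```bash
python3 go.py .454 -.0055 .077 173
```

```text
[5.16, 0.17, 20.4, np.float64(0.0)] dist mm 210
```

{"op": "carry_out", "data": {
  "targets": [
    [3, 0.1, 4, 0],
    [5.2, 0.2, 8, 0],
    [5.2, 0.2, 12, 0],
    [5.2, 0.2, 16, 0],
    [5.2, 0.2, 18, 0],
    [5.2, 0.2, 19.5, 0],
    [5.2, 0.2, 20.4, 0],
    [5.2, 0.2, 20.4, 0]
  ]
}}

```text
clock: 9.6
tcp_pos: [0.4536, -0.005, 0.0765]
tool_rot: [-180.0, -0.1, 173.2]
wrist_force: [-1.3, -0.2, -0.7]
width: 0.0852
grip_force: 0.0
```

{"op": "carry_out", "data": {
  "targets": [
    [0, 0, 0, 0],
    [0, 0, 0, 0],
    [0, 0, 0, 0],
    [0, 0, 0, 0],
    [0, 0, 0, 0],
    [0, 0, 0, 0],
    [0, 0, -4, 0],
    [0, 0, -8, 0],
    [0, 0, -13, 0],
    [0, 0, -16, 0]
  ],
  "hand": 4,
  "newtons": 30
}}

```text
clock: 10.6
tcp_pos: [0.4538, -0.0051, 0.2407]
tool_rot: [180.0, 0.2, 173.2]
wrist_force: [0.0, 0.2, -4.6]
width: 0.0594
grip_force: 37.9
```

```bash
python3 w.py w5.png brown:.03; python3 go.py .6525 .191 .255 81.5  .6525 .191 .166 81.5
```

```text
10.65 [ 0.4546 -0.0051  0.2435] [180.    0.4 173.2] cam [0.38  0.003 0.313]
brown [207 318] [358 379] [617.3 -24.1 144.7  73.6  82.6]
brown [198 201] [366 254] [489.5  -9.4 143.3  48.9  83.2]
brown [141 183] [198 250] [ 468.4 -104.8   60.8   47.8   -6.1]
brown [392 129] [445 207] [451.2 109.1  61.1  44.2   0.8]
[-17.35, 21.81, -1.01, np.float64(91.7)] dist mm 279
[-17.29, 21.8, 7.89, np.float64(91.7)] dist mm 289
```

{"op": "carry_out", "data": {
  "targets": [
    [-17.3, 21.8, -1.5, 91.7],
    [-17.3, 21.8, -1.5, 91.7],
    [-17.3, 21.8, -1.5, 91.7],
    [-17.3, 21.8, -1.5, 91.7],
    [-17.3, 21.8, -1.5, 91.7],
    [-17.3, 21.8, -1.5, 91.7],
    [-17.3, 21.8, -1.5, 91.7],
    [-17.3, 21.8, -1.5, 91.7],
    [-17.3, 21.8, -1.5, 91.7],
    [-17.3, 21.8, -1.5, 91.7]
  ]
}}

```text
clock: 11.65
tcp_pos: [0.651, 0.1912, 0.252]
tool_rot: [-180.0, 0.0, 87.3]
wrist_force: [-0.1, 0.2, -3.0]
width: 0.0592
grip_force: 37.8
```

{"op": "carry_out", "data": {
  "targets": [
    [0, 0, 0, 5.8],
    [0, 0, 0, 5.8],
    [0, 0, 0, 5.8]
  ]
}}

```text
clock: 11.95
tcp_pos: [0.6511, 0.1913, 0.252]
tool_rot: [-180.0, 0.0, 82.0]
wrist_force: [-0.5, -0.4, -3.4]
width: 0.0595
grip_force: 37.8
```

```bash
python3 go.py .6525 .191 .161 81.5
```

```text
[-0.0, 0.15, 9.1, np.float64(0.5)] dist mm 91
```

{"op": "carry_out", "data": {
  "targets": [
    [0, 0.1, 3, 0.5],
    [0, 0.1, 6, 0.5],
    [0, 0.1, 7.5, 0.5],
    [0, 0.1, 8.5, 0.5],
    [0, 0.1, 8.9, 0.5],
    [0, 0.1, 9.1, 0.5],
    [0, 0.1, 9.1, 0.5],
    [0, 0.1, 9.1, 0.5]
  ]
}}

```text
clock: 12.75
tcp_pos: [0.6526, 0.1913, 0.1621]
tool_rot: [179.9, -0.0, 81.4]
wrist_force: [-1.3, -0.3, 2.8]
width: 0.0592
grip_force: 38.6
```

{"op": "carry_out", "data": {
  "targets": [
    [0, 0, 0, 0],
    [0, 0, 0, 0],
    [0, 0, 0, 0],
    [0, 0, -2, 0],
    [0, 0, -6, 0],
    [-1, 0, -11, 0],
    [-3, 0, -16, 0],
    [-5, 0, -16, 0],
    [-5, 0, -16, 0],
    [-5, 0, -16, 0]
  ],
  "hand": 8.5
}}

```text
clock: 13.75
tcp_pos: [0.6446, 0.1418, 0.321]
tool_rot: [-180.0, -0.0, 81.3]
wrist_force: [-0.5, 0.4, -0.2]
width: 0.0846
grip_force: 0.0
```

```bash
python3 w.py w6.png green:.084 brown:.116; python3 go.py 0.505 -0.103 .28 175
```

```text
13.8 [0.6446 0.1424 0.3205] [-180.    -0.    81.4] cam [0.655 0.215 0.39 ]
green [228  65] [336 180] [651.9 193.4  96.7  89.3  81.7]
brown [ 85 198] [145 246] [501.9 137.5  49.7  36.5   1.2]
brown [243  76] [322 179] [652.2 191.9  78.4  59.   81.8]
brown [25  0] [88 48] [496.8 301.   46.2  33.3   0.6]
[-26.35, -10.13, 4.06, np.float64(-93.6)] dist mm 285
```

View pics/w6.png

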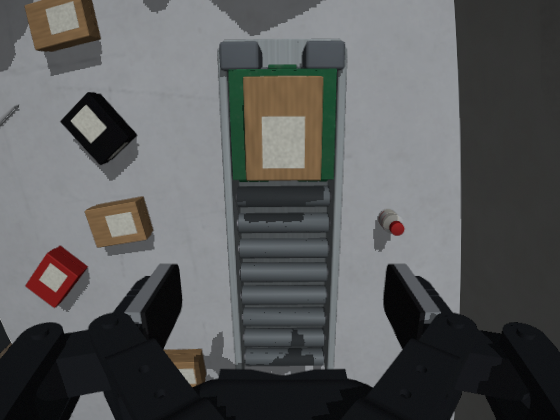

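Large sits within 1 mm of the lid middle, yaw aligned. Next the nearest small.

```bash
python3 go.py 0.49 0.109 .28 181
```

```text
[-5.61, -14.78, 4.06, np.float64(-99.6)] dist mm 163
```

{"op": "carry_out", "data": {
  "targets": [
    [-5.6, -5, 0, -99.5],
    [-5.6, -14.8, 4, -99.5],
    [-5.6, -14.8, 4, -99.5],
    [-5.6, -14.8, 4, -99.5],
    [-5.6, -14.8, 4, -99.5],
    [-5.6, -14.8, 4, -99.5],
    [-5.6, -14.8, 4, -99.5],
    [-5.6, -14.8, 4, -99.5],
    [-5.6, -14.8, 4, -99.5],
    [-5.6, -14.8, 4, -99.5]
  ]
}}

```text
clock: 14.8
tcp_pos: [0.4899, 0.1094, 0.2805]
tool_rot: [-180.0, -0.1, 164.7]
wrist_force: [0.9, -0.3, -1.1]
width: 0.0848
grip_force: 0.0
```

{"op": "carry_out", "data": {
  "targets": [
    [0, 0, 0, -8],
    [0, 0, 0, -13.6],
    [0, 0, 0, -13.6],
    [0, 0, 0, -13.6]
  ]
}}

```text
clock: 15.2
tcp_pos: [0.4899, 0.1089, 0.2807]
tool_rot: [180.0, -0.0, 177.7]
wrist_force: [-0.4, 0.1, -0.0]
width: 0.0851
grip_force: 0.0
```

```bash
python3 w.py w7.png brown:.027;  python3 go.py 0.450 0.109 .076 181
```

```text
15.25 [0.4899 0.1089 0.2808] [180.   -0.  177.7] cam [0.416 0.112 0.351]
brown [ 35 135] [ 95 197] [ 467.4 -100.    61.2   58.2   -5.1]
brown [255 101] [307 170] [449.4 109.3  61.   44.8   1.3]
brown [489  92] [538 158] [445.4 328.3  61.1  44.4   0.6]
[3.98, -0.15, 20.48, np.float64(-3.3)] dist mm 209
```

{"op": "carry_out", "data": {
  "targets": [
    [2, 0, 4, -3.4],
    [4, -0.2, 8, -3.4],
    [4, -0.2, 12, -3.4],
    [4, -0.2, 16, -3.4],
    [4, -0.2, 18.5, -3.4],
    [4, -0.2, 19.8, -3.4],
    [4, -0.2, 20.4, -3.4],
    [4, -0.2, 20.4, -3.4]
  ]
}}

```text
clock: 16.05
tcp_pos: [0.4498, 0.1082, 0.0768]
tool_rot: [-180.0, -0.0, -178.8]
wrist_force: [-0.9, 0.6, 0.4]
width: 0.0849
grip_force: 0.0
```

{"op": "carry_out", "data": {
  "targets": [
    [0, 0, 0, 0],
    [0, 0, 0, 0],
    [0, 0, 0, 0],
    [0, 0, 0, 0],
    [0, 0, 0, 0],
    [0, 0, 0, 0],
    [0, 0, -4, 0],
    [0, 0, -9, 0],
    [0, 0, -14, 0],
    [0, 0, -18, 0]
  ],
  "hand": 3,
  "newtons": 25
}}

```text
clock: 17.05
tcp_pos: [0.4497, 0.1079, 0.2602]
tool_rot: [180.0, 0.1, -178.7]
wrist_force: [1.2, 0.3, -1.2]
width: 0.0449
grip_force: 27.6
```

```bash
python3 go.py .6523 .1915 .28 81.5
```

```text
[-20.45, 7.91, -1.94, np.float64(99.8)] dist mm 220
```

{"op": "carry_out", "data": {
  "targets": [
    [-20.4, 7.9, -2, 99.8],
    [-20.4, 7.9, -2, 99.8],
    [-20.4, 7.9, -2, 99.8],
    [-20.4, 7.9, -2, 99.8],
    [-20.4, 7.9, -2, 99.8],
    [-20.4, 7.9, -2, 99.8],
    [-20.4, 7.9, -2, 99.8],
    [-20.4, 7.9, -2, 99.8],
    [-20.4, 7.9, -2, 99.8],
    [-20.4, 7.9, -2, 99.8]
  ]
}}

```text
clock: 18.05
tcp_pos: [0.6519, 0.1915, 0.2773]
tool_rot: [-180.0, -0.0, 97.3]
wrist_force: [0.1, -0.1, -1.2]
width: 0.0453
grip_force: 27.6
```

```bash
python3 go.py .6523 .1915 .193 81.5
```

```text
[-0.01, 0.04, 8.43, np.float64(15.8)] dist mm 84
```

{"op": "carry_out", "data": {
  "targets": [
    [0, 0, 0, 16.3],
    [0, 0, 2, 16.3],
    [0, 0, 5, 16.3],
    [0, 0, 7, 16.3],
    [0, 0, 7.8, 16.3],
    [0, 0, 8.2, 16.3],
    [0, 0, 8.4, 16.3],
    [0, 0, 8.4, 16.3]
  ]
}}

```text
clock: 18.85
tcp_pos: [0.6524, 0.1916, 0.1941]
tool_rot: [179.9, -0.0, 81.3]
wrist_force: [-0.4, 0.8, -1.6]
width: 0.0451
grip_force: 27.6
```

{"op": "carry_out", "data": {
  "targets": [
    [0, 0, 0.15, 0],
    [0, 0, 0.15, 0]
  ]
}}

```text
clock: 19.05
tcp_pos: [0.6525, 0.1916, 0.1938]
tool_rot: [179.9, -0.1, 81.3]
wrist_force: [-5.4, -1.9, 19.4]
width: 0.0452
grip_force: 30.0
```

{"op": "carry_out", "data": {
  "targets": [
    [0, 0, 0, 0],
    [0, 0, 0, 0],
    [0, 0, 0, 0],
    [0, 0, -2, 0],
    [0, 0, -6, 0],
    [-1, 0, -10, 0],
    [-3, 0, -14, 0],
    [-5, 0, -14, 0],
    [-5, 0, -14, 0],
    [-5, 0, -14, 0]
  ],
  "hand": 8.5
}}

```text
clock: 20.05
tcp_pos: [0.6446, 0.1422, 0.3314]
tool_rot: [-180.0, -0.0, 81.3]
wrist_force: [0.3, 1.1, -0.7]
width: 0.0849
grip_force: 0.0
```

```bash
python3 w.py w8.png green:.084 brown:.144; python3 go.py 0.49 0.328 .28 180 .495 -.103 .28 175
```

```text
20.1 [0.6445 0.1428 0.3311] [-179.9   -0.    81.4] cam [0.655 0.216 0.401]
green [231  67] [334 177] [652.  193.4  96.1  89.6  81.7]
brown [245  78] [320 176] [652.5 194.4  69.7  53.6  81.4]
brown [32  0] [94 50] [511.1 293.5  42.   30.3   0.6]
[15.99, -18.05, 5.13, np.float64(-98.6)] dist mm 247
[-26.54, -11.09, 5.12, np.float64(-93.6)] dist mm 292
```

View pics/w8.png

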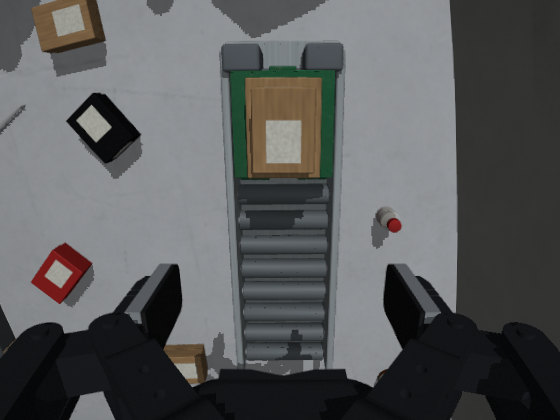

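Stack looks centred (small at cols 249-316 on large). Next the left-hand small.

{"op": "carry_out", "data": {
  "targets": [
    [3, -3, 0, -98.5],
    [10, -10, 3, -98.5],
    [16, -18, 5, -98.5],
    [16, -18, 5, -98.5],
    [16, -18, 5, -98.5],
    [16, -18, 5, -98.5],
    [16, -18, 5, -98.5],
    [16, -18, 5, -98.5],
    [16, -18, 5, -98.5],
    [16, -18, 5, -98.5]
  ]
}}

```text
clock: 21.1
tcp_pos: [0.4903, 0.3282, 0.281]
tool_rot: [-180.0, -0.0, 167.7]
wrist_force: [0.8, -0.4, -0.2]
width: 0.0855
grip_force: 0.0
```

{"op": "carry_out", "data": {
  "targets": [
    [0, 0, 0, -8],
    [0, 0, 0, -15],
    [0, 0, 0, -15],
    [0, 0, 0, -15]
  ]
}}

```text
clock: 21.5
tcp_pos: [0.4905, 0.3278, 0.2812]
tool_rot: [-180.0, -0.0, -177.9]
wrist_force: [-1.0, -0.4, -0.1]
width: 0.0853
grip_force: 0.0
```

```bash
python3 w.py w9.png brown:.027;  python3 go.py 0.4454 0.3283 .076 180.6
```

```text
21.55 [0.4905 0.3277 0.2813] [-180.    -0.  -177.9] cam [0.416 0.325 0.351]
brown [260  96] [310 164] [444.9 328.1  60.9  44.7   0.7]
[4.49, 0.23, 20.53, np.float64(1.5)] dist mm 210
```

View pics/w9.png

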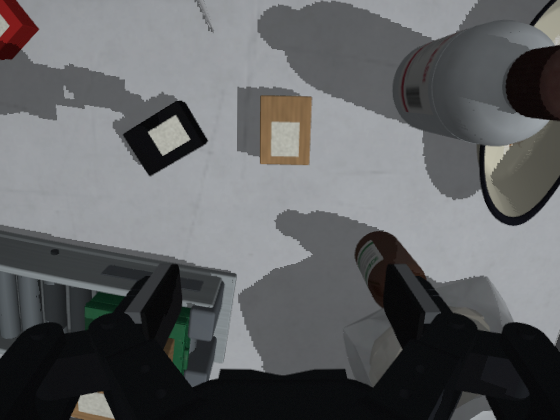

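Carton at (285,130); grey bottle starts at col 400, about 8 cm clear. I'll narrow the opening to 6.5 cm and grasp.

{"op": "carry_out", "data": {
  "targets": [
    [2, 0.2, 4, 1.5],
    [4.5, 0.2, 8, 1.5],
    [4.5, 0.2, 12, 1.5],
    [4.5, 0.2, 16, 1.5],
    [4.5, 0.2, 18.5, 1.5],
    [4.5, 0.2, 19.8, 1.5],
    [4.5, 0.2, 20.5, 1.5],
    [4.5, 0.2, 20.5, 1.5]
  ],
  "hand": 6.5
}}

```text
clock: 22.35
tcp_pos: [0.4457, 0.3277, 0.0767]
tool_rot: [-180.0, -0.0, -179.3]
wrist_force: [0.2, -0.5, -0.2]
width: 0.065
grip_force: 0.0
```

{"op": "carry_out", "data": {
  "targets": [
    [0, 0, 0, 0],
    [0, 0, 0, 0],
    [0, 0, 0, 0],
    [0, 0, 0, 0],
    [0, 0, 0, 0],
    [0, 0, 0, 0],
    [0, 0, -4, 0],
    [0, 0, -9, 0],
    [0, 0, -14, 0],
    [0, 0, -19, 0]
  ],
  "hand": 3,
  "newtons": 25
}}

```text
clock: 23.35
tcp_pos: [0.4454, 0.3273, 0.2695]
tool_rot: [180.0, 0.0, -179.2]
wrist_force: [0.2, 0.1, -2.0]
width: 0.0454
grip_force: 27.3
```

```bash
python3 go.py .6523 .1915 .31 81.5
```

```text
[-20.51, -13.86, -4.05, np.float64(99.3)] dist mm 251
```

{"op": "carry_out", "data": {
  "targets": [
    [-2, -2, -4, 99.3],
    [-20.5, -13.9, -4, 99.3],
    [-20.5, -13.9, -4, 99.3],
    [-20.5, -13.9, -4, 99.3],
    [-20.5, -13.9, -4, 99.3],
    [-20.5, -13.9, -4, 99.3],
    [-20.5, -13.9, -4, 99.3],
    [-20.5, -13.9, -4, 99.3],
    [-20.5, -13.9, -4, 99.3],
    [-20.5, -13.9, -4, 99.3]
  ]
}}

```text
clock: 24.35
tcp_pos: [0.6524, 0.1914, 0.3073]
tool_rot: [180.0, -0.0, 94.5]
wrist_force: [-0.5, -0.1, -1.9]
width: 0.0456
grip_force: 27.3
```

```bash
python3 go.py .6523 .1915 .222 81.5
```

```text
[0.0, -0.01, 8.53, np.float64(13.0)] dist mm 85
```

{"op": "carry_out", "data": {
  "targets": [
    [0, 0, 0, 13.4],
    [0, 0, 2, 13.4],
    [0, 0, 5, 13.4],
    [0, 0, 7, 13.4],
    [0, 0, 7.8, 13.4],
    [0, 0, 8.3, 13.4],
    [0, 0, 8.5, 13.4],
    [0, 0, 8.5, 13.4],
    [0, 0, 8.6, 13.4]
  ]
}}

```text
clock: 25.25
tcp_pos: [0.6529, 0.1915, 0.2217]
tool_rot: [179.9, -0.0, 81.4]
wrist_force: [-3.6, -1.1, 21.8]
width: 0.0457
grip_force: 30.0
```

Contact. Release and check.

{"op": "carry_out", "data": {
  "targets": [
    [0, 0, -0.05, 0],
    [0, 0, -0.05, 0],
    [0, 0, -0.05, 0],
    [0, 0, -2, 0],
    [0, 0, -6, 0],
    [-1, 0, -9, 0],
    [-3, 0, -12, 0],
    [-5, 0, -12, 0],
    [-5, 0, -12, 0],
    [-5, 0, -12, 0]
  ],
  "hand": 8.5
}}

```text
clock: 26.25
tcp_pos: [0.6451, 0.1421, 0.3405]
tool_rot: [-180.0, -0.0, 81.4]
wrist_force: [-1.2, 0.6, -0.5]
width: 0.0851
grip_force: 0.0
```

```bash
python3 w.py w10.png green:.084 brown:.172; python3 go.py .505 -.103 .30 175
```

```text
26.3 [0.6451 0.1426 0.3403] [-180.    -0.    81.5] cam [0.656 0.216 0.41 ]
brown [234  71] [317 177] [648.7 198.4  69.7  54.3  81.5]
[-26.37, -10.21, 4.03, np.float64(-93.5)] dist mm 286
```

View pics/w10.png

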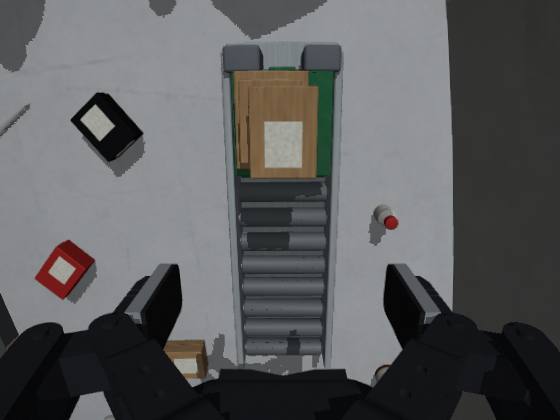

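The column shows a shift: large (top edge cols 235-308, row 71) and lower small (left edge ~239) stand left of the top small (249-318). Measure each.

```bash
python3 - <<'E'
from h import *
c=cam('wrist')
d=np.array([np.cos(np.radians(81.5)),np.sin(np.radians(81.5)),0]);n=np.array([d[1],-d[0],0])
lid=np.array([.6523,.1915,0])
def sh(n_,u,v,z):
    X=p2w(c,(u,v),z)-lid; print(n_,'along',round(1000*X@d,1),'right',round(1000*X@n,1))
for a in [('topFL',249,87,.172),('topFR',318,87,.172),('topBL',250,178,.172),('topBR',317,178,.172),('largeFL',235,71,.116),('largeFR',308,71,.116),('s1FL',239,81,.144),('lidBR',331,175,.084),('lidFR',334,71,.084),('lidBL',237,175,.084)]: sh(*a)
E
python3 - <<'E'
import cv2
a=cv2.imread('pics/w10.png'); cv2.imwrite('pics/w10c.png',cv2.resize(a[35:200,210:350],None,fx=3.6,fy=3.6,interpolation=cv2.INTER_CUBIC))
E
```

```text
topFL along 31.1 right -21.8
topFR along 31.0 right 22.8
topBL along -29.2 right -22.7
topBR along -29.3 right 23.5
largeFL along 45.1 right -37.7
largeFR along 44.8 right 20.0
s1FL along 36.1 right -31.5
lidBR along -46.2 right 45.5
lidFR along 47.2 right 45.1
lidBL along -46.1 right -43.1
```

View pics/w10c.png

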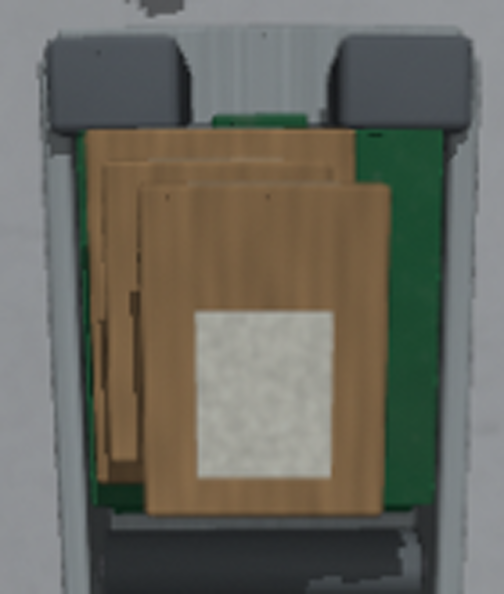

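Top small is centred (+1,+0.5 mm), but large and the first small were knocked together to about (+5 along, -8 right), on the 10 mm limit. Plan: pick the top small again, and with it held use the outside of the finger to push the large back by its long side.

```bash
python3 go.py .6525 .1917 .30 81.5 .6525 .1917 .2222 81.5
```

```text
[4.96, 0.01, 4.03, np.float64(-0.0)] dist mm 64
[4.96, 0.02, 11.81, np.float64(-0.0)] dist mm 128
```

{"op": "carry_out", "data": {
  "targets": [
    [3, 0, 1, 0],
    [5, 0, 3, 0],
    [5, 0, 6, 0],
    [5, 0, 9, 0],
    [5, 0, 11, 0],
    [5, 0, 11.7, 0],
    [5, 0, 11.7, 0]
  ]
}}

```text
clock: 27.0
tcp_pos: [0.6523, 0.192, 0.2229]
tool_rot: [-179.9, 0.0, 81.5]
wrist_force: [-1.0, -1.1, 0.1]
width: 0.0851
grip_force: 0.0
```

{"op": "carry_out", "data": {
  "targets": [
    [0, 0, 0, 0],
    [0, 0, 0, 0],
    [0, 0, 0, 0],
    [0, 0, 0, 0],
    [0, 0, 0, 0],
    [0, 0, 0, 0],
    [0, 0, -1, 0],
    [0, 0, -4, 0],
    [0, 0, -7, 0],
    [0, 0, -7, 0]
  ],
  "hand": 3,
  "newtons": 30
}}

```text
clock: 28.0
tcp_pos: [0.6535, 0.1915, 0.2982]
tool_rot: [179.7, -0.1, 81.4]
wrist_force: [0.9, -0.4, -1.8]
width: 0.0452
grip_force: 31.5
```

```bash
python3 - <<'E'
from h import *; from go import plan
d=np.array([np.cos(np.radians(81.5)),np.sin(np.radians(81.5)),0]);n=np.array([d[1],-d[0],0])
lid=np.array([.6523,.1915,0])
f=lambda a,r,z:list(lid+a*d+r*n+[0,0,z])+[81.5]
plan([f(.005,-.09,.29),f(.005,-.09,.168)])
E
```

```text
[0.47, -9.12, 0.77, np.float64(-0.1)] dist mm 92
[0.44, -9.19, 12.97, np.float64(-0.1)] dist mm 159
```

{"op": "carry_out", "data": {
  "targets": [
    [0.2, -4, 0, 0],
    [0.4, -8, 0, 0],
    [0.4, -9.2, 1, 0],
    [0.4, -9.2, 5, 0],
    [0.4, -9.2, 9, 0],
    [0.4, -9.2, 12, 0],
    [0.4, -9.2, 13, 0],
    [0.4, -9.2, 13, 0]
  ]
}}

```text
clock: 28.8
tcp_pos: [0.562, 0.209, 0.1631]
tool_rot: [-179.9, 0.0, 81.4]
wrist_force: [0.6, 0.1, -0.8]
width: 0.0453
grip_force: 31.7
```

{"op": "carry_out", "data": {
  "targets": [
    [0, 0.4, 0, 0],
    [0, 0.8, 0, 0],
    [0, 1.1, 0, 0],
    [0, 1.3, 0, 0],
    [0, 1.5, 0, 0],
    [0, 1.5, 0, 0]
  ]
}}

```text
clock: 29.4
tcp_pos: [0.5773, 0.2068, 0.1637]
tool_rot: [180.0, 0.0, 81.4]
wrist_force: [-0.0, -0.2, -1.0]
width: 0.0451
grip_force: 32.7
```

{"op": "carry_out", "data": {
  "targets": [
    [0, 0.1, 0, 0],
    [0, 0.2, 0, 0],
    [0, 0.3, 0, 0],
    [0, 0.4, 0, 0],
    [0, 0.5, 0, 0],
    [0, 0.5, 0, 0]
  ]
}}

```text
clock: 30.0
tcp_pos: [0.5816, 0.2063, 0.1636]
tool_rot: [-179.9, 0.0, 81.5]
wrist_force: [-4.7, 1.3, 3.0]
width: 0.0454
grip_force: 35.5
```

```bash
python3 w.py w11.png green:.084 brown:.144
```

```text
30.05 [0.5816 0.2063 0.1636] [-179.9    0.    81.5] cam [0.592 0.279 0.233]
green [339 160] [537 263] [656.  222.6  91.6  47.2  -1.8]
brown [221 200] [343 352] [584.6 229.3  48.9  32.9  81.5]
brown [372 180] [559 333] [6.409e+02 2.281e+02 5.730e+01 5.460e+01 1.000e-01]
```

View pics/w11.png

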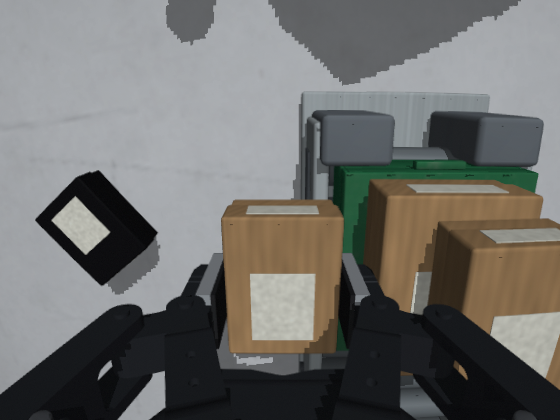

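In contact with the large's left side (front-left edge at about col 370). Work out the large's left bottom edge numerically.

```bash
cat > edge.py <<'E'
from seg import *
im=cv2.imread('pics/w11.png')[:,:,::-1] if 0 else snapshot('wrist'); c=cam('wrist')
d=np.array([np.cos(np.radians(81.5)),np.sin(np.radians(81.5)),0]);n=np.array([d[1],-d[0],0])
lid=np.array([.6523,.1915,0])
H,S,V=cv2.split(cv2.cvtColor(im,cv2.COLOR_RGB2HSV)); m=(H>8)&(H<22)&(S>70)
g=(H>60)&(H<90)&(S>120)
f=lambda u,v,z:((p2w(c,(u,v),z)-lid)@np.array([d,n]).T*1000).round(1)
for v in range(176,260,8):
    r=np.where(m[v,348:])[0]; gg=np.where(g[v,330:])[0]
    print(v, 348+r[0] if len(r) else None, f(348+r[0],v,.084) if len(r) else '', f(348+r[0],v,.116) if len(r) else '','green', f(330+gg[0],v,.084) if len(gg) else '')
for u in (400,430,460): 
    r=np.where(m[150:,u])[0]; print('col',u,150+r[0],f(u,150+r[0],.084))
E
python3 edge.py
```

```text
176 None   green [ 45.1 -50.1]
184 370 [ 41.5 -34.2] [ 49.3 -42.4] green [ 41.5 -50. ]
192 369 [ 37.9 -34.4] [ 46.5 -42.5] green [ 37.9 -49.8]
200 369 [ 34.3 -34.1] [ 43.6 -42.3] green [ 34.3 -50.1]
208 368 [ 30.5 -34.3] [ 40.7 -42.5] green [ 30.6 -46.9]
216 368 [ 26.8 -34. ] [ 37.7 -42.2] green [ 26.8 -44.9]
224 367 [ 23.  -34.2] [ 34.7 -42.4] green [ 23.  -44.7]
232 366 [ 19.1 -34.4] [ 31.7 -42.5] green [ 19.1 -44.5]
240 366 [ 15.2 -34.1] [ 28.6 -42.3] green [ 15.2 -44.3]
248 365 [ 11.2 -34.3] [ 25.5 -42.5] green [ 11.2 -44.5]
256 364 [  7.1 -34.5] [ 22.3 -42.6] green [  7.1 -39.2]
col 400 180 [ 43.4 -21. ]
col 430 180 [43.4 -7.5]
col 460 180 [43.5  6.3]
```

{"op": "carry_out", "data": {
  "targets": [
    [0, 0.1, 0, 0],
    [0, 0.2, 0, 0],
    [0, 0.3, 0, 0],
    [0, 0.4, 0, 0],
    [0, 0.45, 0, 0],
    [0, 0.45, 0, 0]
  ]
}}

```text
clock: 30.7
tcp_pos: [0.5861, 0.2056, 0.1636]
tool_rot: [-179.9, 0.0, 81.5]
wrist_force: [-4.2, 0.7, 2.2]
width: 0.0451
grip_force: 36.0
```

```bash
python3 edge.py | tail -8
```

```text
224 367 [ 23.  -29.7] [ 34.7 -37.9] green [ 23.  -40.1]
232 366 [ 19.1 -29.9] [ 31.7 -38. ] green [ 19.1 -40. ]
240 366 [ 15.1 -29.6] [ 28.6 -37.8] green [ 15.2 -39.7]
248 365 [ 11.1 -29.8] [ 25.4 -37.9] green [ 11.2 -40. ]
256 364 [  7.1 -29.9] [ 22.3 -38.1] green [  7.1 -34.6]
col 400 180 [ 43.3 -16.4]
col 430 180 [43.4 -2.9]
col 460 180 [43.5 10.9]
```

The box itself shifted sideways in its play with the large (green edge moved too). It should now rest on the far rail; push 4.5 mm further.

{"op": "carry_out", "data": {
  "targets": [
    [0, 0.1, 0, 0],
    [0, 0.2, 0, 0],
    [0, 0.3, 0, 0],
    [0, 0.4, 0, 0],
    [0, 0.4, 0, 0]
  ]
}}

```text
clock: 31.25
tcp_pos: [0.5898, 0.2051, 0.1636]
tool_rot: [-179.9, 0.0, 81.5]
wrist_force: [-8.3, 0.5, 4.5]
width: 0.0454
grip_force: 35.1
```

```bash
python3 edge.py | tail -8
```

```text
224 367 [ 23.  -26.1] [ 34.8 -34.3] green [ 23.  -36.6]
232 366 [ 19.1 -26.3] [ 31.7 -34.4] green [ 19.2 -36.4]
240 366 [ 15.2 -26. ] [ 28.6 -34.2] green [ 15.3 -36.2]
248 365 [ 11.2 -26.2] [ 25.5 -34.3] green [ 11.3 -36.5]
256 364 [  7.2 -26.4] [ 22.3 -34.5] green [  7.2 -31.1]
col 400 180 [ 43.4 -12.9]
col 430 180 [43.4  0.6]
col 460 180 [43.5 14.4]
```

```bash
python3 - <<'E'
from seg import *
d=np.array([np.cos(np.radians(81.5)),np.sin(np.radians(81.5)),0]);n=np.array([d[1],-d[0],0])
lid=np.array([.6523,.1915,0])
new=snapshot('wrist'); save(new,'w12.png'); c=cam('wrist')
old=cv2.imread('pics/w11.png')[:,:,::-1]
co=(c[0],c[1],c[2],c[3]+np.array([.5816-.5898,.2063-.2051,0]))
for nm,im,cc in (('old',old,co),('new',new,c)):
    H,S,V=cv2.split(cv2.cvtColor(np.ascontiguousarray(im),cv2.COLOR_RGB2HSV)); g=(H>60)&(H<90)&(S>120)&(V>40)
    f=lambda u,v,z:((p2w(cc,(u,v),z)-lid)@np.array([d,n]).T*1000).round(1)
    for v in (168,172,176,180,186,192):
        r=np.where(g[v])[0]; print(nm,v,r[0],r[-1],f(r[0],v,.084),f(r[-1],v,.084), f(r[0],v,.064))
    for z in (.072,):
      L=im[130:160,310:].mean(2); 
    # tab/ stop: bright edges at row 140
    row=cv2.cvtColor(np.ascontiguousarray(im),cv2.COLOR_RGB2GRAY)[140,290:559].astype(int); e=np.where(abs(np.diff(row))>18)[0]+290; print(nm,'row140 edges',[(int(x),f(x,140,.072)[1]) for x in e])
E
```

```text
old 168 340 521 [ 48.6 -47.9] [49.2 34.4] [ 44.7 -44.6]
old 172 344 535 [ 46.8 -46.1] [47.5 41.8] [ 42.7 -42.5]
old 176 344 537 [ 45.1 -46. ] [45.6 43.2] [ 40.7 -42.4]
old 180 344 536 [ 43.3 -45.9] [43.8 43. ] [ 38.7 -42.3]
old 186 343 535 [ 40.6 -46.2] [40.9 43.1] [ 35.6 -42.7]
old 192 343 367 [ 37.9 -46.1] [ 37.9 -35.5] [ 32.6 -42.6]
old row140 edges [(298, np.float64(-65.5)), (300, np.float64(-64.6)), (306, np.float64(-61.9)), (313, np.float64(-58.7)), (314, np.float64(-58.3)), (318, np.float64(-56.5)), (319, np.float64(-56.0)), (392, np.float64(-22.5)), (393, np.float64(-22.0)), (421, np.float64(-8.9)), (427, np.float64(-6.1)), (428, np.float64(-5.6)), (540, np.float64(50.6)), (541, np.float64(51.2))]
new 168 331 513 [ 48.6 -43.5] [49.2 38.7] [ 44.7 -40.7]
new 172 334 526 [ 46.9 -42.1] [47.4 45.5] [ 42.7 -39.2]
new 176 334 528 [ 45.1 -42. ] [45.6 46.9] [ 40.7 -39.1]
new 180 334 527 [ 43.3 -42. ] [43.7 46.8] [ 38.7 -39. ]
new 186 334 527 [ 40.7 -41.9] [40.9 47.3] [ 35.7 -38.9]
new 192 334 367 [ 38.  -41.7] [ 38.  -27.2] [ 32.6 -38.8]
new row140 edges [(293, np.float64(-59.5)), (296, np.float64(-58.2)), (297, np.float64(-57.7)), (302, np.float64(-55.4)), (376, np.float64(-21.6)), (409, np.float64(-6.3)), (415, np.float64(-3.4)), (525, np.float64(50.9)), (526, np.float64(51.5))]
```

Large is now centred on the lid (offset ≈ +0.8 right, +2.7 along); the box took up ~2.5 mm of its side play, still home. Retreat, then re-place the held small at (0.655,0.193).

{"op": "carry_out", "data": {
  "targets": [
    [0, -1, 0, 0],
    [0, -3, 0, 0],
    [0, -3, -5, 0],
    [0, -3, -10, 0],
    [0, -3, -14, 0],
    [0, -3, -14, 0]
  ]
}}

```text
clock: 31.95
tcp_pos: [0.562, 0.2094, 0.3087]
tool_rot: [179.6, -0.2, 81.4]
wrist_force: [1.2, -0.2, -1.3]
width: 0.0455
grip_force: 32.8
```

```bash
python3 go.py .6551 .1931 .305 81.5 .6551 .1931 .2225 81.5
```

```text
[-0.23, 9.44, 0.43, np.float64(-0.1)] dist mm 95
[-0.26, 9.39, 8.68, np.float64(-0.1)] dist mm 128
```

{"op": "carry_out", "data": {
  "targets": [
    [-0.1, 4.7, 0, 0],
    [-0.2, 9.4, 0, 0],
    [-0.2, 9.4, 0, 0],
    [-0.2, 9.4, 0, 0],
    [-0.2, 9.4, 0, 0]
  ]
}}

```text
clock: 32.45
tcp_pos: [0.6527, 0.1937, 0.3032]
tool_rot: [-179.9, 0.0, 81.5]
wrist_force: [-0.6, 0.4, -2.2]
width: 0.0454
grip_force: 32.8
```

```bash
python3 edge.py >/dev/null; python3 go.py  .6551 .1931 .2225 81.5; python3 w.py w13.png green:.084
```

```text
[-0.04, 0.27, 8.11, np.float64(-0.0)] dist mm 81
32.55 [0.6526 0.1939 0.3038] [-180.    -0.    81.5] cam [0.663 0.267 0.374]Traceback (most recent call last):
  File "edge.py", line 12, in <module>
    r=np.where(m[150:,u])[0]; print('col',u,150+r[0],f(u,150+r[0],.084))
                                                ~^^^
IndexError: index 0 is out of bounds for axis 0 with size 0
```

{"op": "carry_out", "data": {
  "targets": [
    [0, 0.25, 3, 0],
    [0, 0.25, 6, 0],
    [0, 0.25, 7.3, 0],
    [0, 0.25, 7.8, 0],
    [0, 0.25, 8, 0],
    [0, 0.25, 8.05, 0],
    [0, 0.25, 8.05, 0]
  ]
}}

```text
clock: 33.25
tcp_pos: [0.6561, 0.1932, 0.2246]
tool_rot: [179.9, -0.1, 81.5]
wrist_force: [-2.0, 0.7, 8.7]
width: 0.0454
grip_force: 33.9
```

{"op": "carry_out", "data": {
  "targets": [
    [0, 0, 0, 0],
    [0, 0, 0, 0],
    [0, 0, 0, 0],
    [0, 0, -2, 0],
    [0, 0, -6, 0],
    [-1, 0, -9, 0],
    [-3, 0, -11.8, 0],
    [-5, 0, -11.8, 0],
    [-5, 0, -11.8, 0],
    [-5, 0, -11.8, 0]
  ],
  "hand": 8.5
}}

```text
clock: 34.25
tcp_pos: [0.6484, 0.1435, 0.341]
tool_rot: [-180.0, -0.0, 81.4]
wrist_force: [0.6, 0.3, -0.3]
width: 0.0847
grip_force: 0.0
```

```bash
python3 w.py w14.png green:.084 brown:.172; cat > col.py <<'E'
# corners of nested brown tops: horizontal/vertical gradient edges around the column
import sys
from seg import *
im=cv2.imread('pics/'+sys.argv[1])[:,:,::-1]; c=cam('wrist')
d=np.array([np.cos(np.radians(81.5)),np.sin(np.radians(81.5)),0]);n=np.array([d[1],-d[0],0])
lid=np.array([.6523,.1915,0])
f=lambda u,v,z:((p2w(c,(u,v),z)-lid)@np.array([d,n]).T*1000).round(1)
g=cv2.cvtColor(np.ascontiguousarray(im),cv2.COLOR_RGB2GRAY).astype(float)
x=g[105:118,215:350].mean(0); e=np.abs(np.diff(x)); print('cols',[(215+i,round(e[i])) for i in range(len(e)) if e[i]>4])
x=g[55:200,268:300].mean(1); e=np.abs(np.diff(x)); print('rows',[(55+i,round(e[i])) for i in range(len(e)) if e[i]>4])
for a in sys.argv[2:]:
    u,v,z=map(float,a.split(',')); print(a,f(u,v,z))
E
python3 col.py w14.png
```

```text
34.3 [0.6483 0.1442 0.3407] [-180.    -0.    81.5] cam [0.659 0.217 0.41 ]
brown [245  73] [327 177] [658.7 198.2  68.5  54.4  81.5]
cols [(218, 11), (219, 24), (221, 8), (225, 6), (226, 19), (227, 39), (228, 16), (230, 20), (231, 4), (232, 11), (242, 11), (243, 13), (244, 41), (245, 19), (246, 4), (247, 11), (249, 11), (315, 5), (316, 13), (317, 4), (318, 11), (325, 6), (326, 22), (327, 16), (331, 8), (332, 45), (333, 16), (336, 8), (337, 10), (338, 16)]
rows [(68, 41), (69, 12), (70, 8), (72, 60), (73, 14), (74, 4), (81, 4), (82, 4), (83, 6), (85, 5), (119, 6), (120, 31), (121, 28), (166, 32), (167, 24), (176, 27), (177, 14), (178, 13), (179, 5), (182, 20), (183, 19)]
```

```bash
python3 - <<'E'
import cv2,numpy as np
a=cv2.imread('pics/w14.png')[40:195,205:355]; cv2.imwrite('pics/w14c.png',cv2.convertScaleAbs(cv2.resize(a,None,fx=3.8,fy=3.8,interpolation=cv2.INTER_CUBIC),alpha=1.5))
E
```

```text
(no output)
```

View pics/w14c.png

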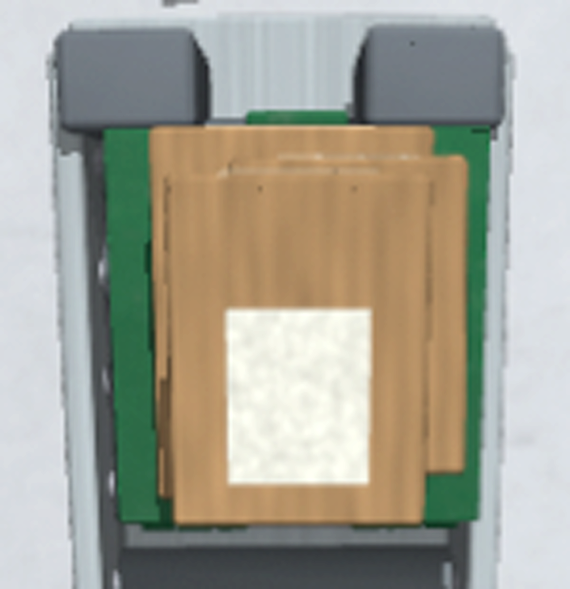

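```bash
python3 col.py w14.png 327.3,110,.144 300,81,.144 327,163.5,.144 245,110,.116 319,76,.116 280,73.3,.116 249,150,.172 316.5,150,.172 280,85.5,.172 280,177.5,.172 232.5,75,.084 333.5,75,.084 232,110,.084 332.5,110,.084| grep ,
```

```text
cols [(218, 11), (219, 24), (221, 8), (225, 6), (226, 19), (227, 39), (228, 16), (230, 20), (231, 4), (232, 11), (242, 11), (243, 13), (244, 41), (245, 19), (246, 4), (247, 11), (249, 11), (315, 5), (316, 13), (317, 4), (318, 11), (325, 6), (326, 22), (327, 16), (331, 8), (332, 45), (333, 16), (336, 8), (337, 10), (338, 16)]
rows [(68, 41), (69, 12), (70, 8), (72, 60), (73, 14), (74, 4), (81, 4), (82, 4), (83, 6), (85, 5), (119, 6), (120, 31), (121, 28), (166, 32), (167, 24), (176, 27), (177, 14), (178, 13), (179, 5), (182, 20), (183, 19)]
327.3,110,.144 [17.5 35.7]
300,81,.144 [38.  15.5]
327,163.5,.144 [-22.4  36.8]
245,110,.116 [ 16.6 -27.6]
319,76,.116 [43.1 31.9]
280,73.3,.116 [45.1  0.9]
249,150,.172 [ -8.  -19.9]
316.5,150,.172 [-8.  25.8]
280,85.5,.172 [33.9  1.2]
280,177.5,.172 [-27.   1.]
232.5,75,.084 [ 46.  -41.2]
333.5,75,.084 [45.9 47.8]
232,110,.084 [ 15.7 -42.7]
332.5,110,.084 [15.6 47.9]
```

The middle small (right edge crop 466 → col 327.6, front row 81) was carried by the finger's upper part to about +10 right, +7 along; large and top small are fine. Fix: squeeze both smalls together about the lid's centre line, lift slightly, shift back 4.5 mm.

```bash
python3 go.py .6557 .1945 .196 81.5
```

```text
[5.09, -0.01, 14.48, np.float64(-0.0)] dist mm 153
```

{"op": "carry_out", "data": {
  "targets": [
    [3, 0, 1, 0],
    [5.1, 0, 4, 0],
    [5.1, 0, 8, 0],
    [5.1, 0, 11, 0],
    [5.1, 0, 13, 0],
    [5.1, 0, 14, 0],
    [5.1, 0, 14.5, 0],
    [5.1, 0, 14.5, 0]
  ]
}}

```text
clock: 35.1
tcp_pos: [0.656, 0.1943, 0.1961]
tool_rot: [-180.0, 0.0, 81.5]
wrist_force: [0.5, -1.1, -0.0]
width: 0.085
grip_force: 0.0
```

{"op": "carry_out", "data": {
  "targets": [
    [0, 0, 0, 0],
    [0, 0, 0, 0],
    [0, 0, 0, 0],
    [0, 0, 0, 0],
    [0, 0, 0, 0],
    [0, 0, 0, 0],
    [0, 0, 0, 0],
    [0, 0, 0, 0]
  ],
  "hand": 3,
  "newtons": 40
}}

```text
clock: 35.9
tcp_pos: [0.658, 0.1937, 0.1987]
tool_rot: [179.6, -0.1, 81.4]
wrist_force: [9.2, -1.2, 14.3]
width: 0.0461
grip_force: 42.8
```

{"op": "carry_out", "data": {
  "targets": [
    [0, 0, -0.3, 0],
    [0, 0, -0.6, 0],
    [0, 0, -1, 0],
    [0, 0, -2, 0],
    [0, 0, -3, 0],
    [0, 0, -3, 0],
    [0, 0, -3, 0]
  ]
}}

```text
clock: 36.6
tcp_pos: [0.656, 0.194, 0.2263]
tool_rot: [180.0, -0.0, 81.4]
wrist_force: [-0.4, -0.2, -2.4]
width: 0.0457
grip_force: 41.4
```

```bash
cat > fr.py <<'E'
import sys
from seg import *
d=np.array([np.cos(np.radians(81.5)),np.sin(np.radians(81.5)),0]);n=np.array([d[1],-d[0],0])
lid=np.array([.6523,.1915,0])
im=snapshot('wrist'); save(im,sys.argv[1]); c=cam('wrist')
px=lambda a,r,z:w2p(c,lid+a*d/1000+r*n/1000+[0,0,z]).round(1)
f=lambda u,v,z:((p2w(c,(u,v),z)-lid)@np.array([d,n]).T*1000).round(1)
if __name__=='__main__':
    g=cv2.cvtColor(im,cv2.COLOR_RGB2GRAY).astype(float)
    for u in (250,280,310,):
        x=g[20:300,u-4:u+5].mean(1); e=np.abs(np.diff(x)); print('col',u,[(20+i,round(e[i])) for i in range(1,len(e)-1) if e[i]>5 and e[i]>=e[i-1] and e[i]>=e[i+1]])
    for z,dz in ((.202,'s2top'),(.174,'s2bot'),(.146,'s1bot')):
        for a in (34,38): print(dz,a,px(a,3-23,z),px(a,3+23,z))
    print('large',px(44.5,3-30,.116),px(44.5,3+30,.116),'lid',px(47.5,3-45,.084),px(47.5,3+45,.084))
    for v in (100,120,140,160,180,200,220):
        x=g[v-3:v+4,180:380].mean(0); e=np.abs(np.diff(x)); print('row',v,[(180+i,round(e[i])) for i in range(1,len(e)-1) if e[i]>6 and e[i]>=e[i-1] and e[i]>=e[i+1]])
E
python3 fr.py w15.png
```

```text
col 250 [(80, 17), (84, 15), (90, 10), (105, 21), (108, 8), (134, 6), (142, 26), (148, 13), (155, 25), (159, 27), (190, 11), (195, 16), (203, 43), (206, 15), (218, 13), (227, 34), (240, 41), (244, 11)]
col 280 [(68, 36), (89, 9), (92, 5), (132, 28), (139, 17), (146, 8), (148, 12), (155, 25), (159, 29), (190, 12), (196, 26), (203, 49), (206, 17), (218, 15), (227, 32), (240, 38), (244, 12)]
col 310 [(49, 11), (54, 30), (89, 14), (92, 6), (105, 34), (141, 9), (144, 7), (147, 9), (153, 11), (160, 19), (191, 10), (196, 22), (203, 38), (206, 15), (218, 15), (227, 30), (240, 38), (244, 12)]
s2top 34 [203.9 250.9] [362.4 250.6]
s2top 38 [203.  238.2] [363.3 237.9]
s2bot 34 [220.1 219. ] [345.9 218.8]
s2bot 38 [219.5 208.6] [346.5 208.3]
s1bot 34 [230.7 198. ] [335.  197.8]
s1bot 38 [230.3 189.2] [335.4 189. ]
large [224.5 162.4] [341.  162.2] lid [207.8 148.1] [357.6 147.9]
row 100 [(201, 38), (203, 14), (351, 9), (353, 36)]
row 120 [(189, 35), (191, 26), (193, 7), (243, 18), (252, 53), (299, 8), (302, 40), (308, 14), (361, 37), (364, 32)]
row 140 [(190, 29), (192, 19), (244, 15), (248, 14), (257, 7), (301, 18), (308, 13), (360, 30), (363, 19)]
row 160 [(191, 20), (202, 32), (216, 8), (239, 13), (307, 12), (330, 10), (351, 23), (361, 21)]
row 180 [(193, 24), (195, 10), (203, 33), (216, 22), (330, 15), (350, 25), (360, 22)]
row 200 [(194, 25), (205, 42), (217, 16), (225, 12), (247, 19), (317, 21), (349, 26), (359, 20)]
row 220 [(196, 28), (198, 12), (206, 41), (219, 20), (221, 23), (342, 14), (348, 26), (358, 18)]
```

```bash
cat >> h.py <<'E'
DD=np.array([np.cos(np.radians(81.5)),np.sin(np.radians(81.5)),0]);NN=np.array([DD[1],-DD[0],0]);LID=np.array([.6523,.1915,0])
def lf(c,u,v,z): return ((p2w(c,(u,v),z)-LID)@np.array([DD,NN]).T*1000).round(1)
def fl(a,r,z): return (LID+a*DD/1000+r*NN/1000+[0,0,z]).round(4)
E
python3 - <<'E'
from h import *
c=cam('wrist')
for v,L,R,z in [(180,216.5,330.5,.116),(160,216.5,330.5,.116),(180,203.5,350.5,.084),(200,205.5,349.5,.084),(190,230,335,.146)]: print(z,v,lf(c,L,v,z),lf(c,R,v,z))
for v,z in ((155.5,.084),(159.5,.084),(148,.084),(147,.084),(161,.116),(190.5,.146),(218.5,.174)): print(v,z,lf(c,280,v,z))
s=status.sense(); print((s['tcp_pos']-LID)@np.array([DD,NN]).T)
E
```

```text
0.116 180 [ 35.2 -31.6] [35.1 27.9]
0.116 160 [ 45.8 -31.1] [45.6 27.5]
0.084 180 [ 27.9 -45.8] [27.7 44.7]
0.084 200 [ 15.  -45.4] [14.9 44.8]
0.146 190 [ 37.6 -20.2] [37.5 25.8]
155.5 0.084 [42.8  1.4]
159.5 0.084 [40.4  1.4]
148 0.084 [47.4  1.4]
147 0.084 [48.   1.4]
161 0.116 [45.1  1.6]
190.5 0.146 [37.3  1.7]
218.5 0.174 [34.2  1.9]
[0.00295595 0.00313373]
```

{"op": "carry_out", "data": {
  "targets": [
    [-0.35, -0.4, 0, 0],
    [-0.35, -0.4, 0, 0],
    [-0.35, -0.4, 1, 0],
    [-0.35, -0.4, 2, 0],
    [-0.35, -0.4, 2.4, 0],
    [-0.35, -0.4, 2.6, 0],
    [-0.35, -0.4, 2.6, 0]
  ]
}}

```text
clock: 37.35
tcp_pos: [0.6514, 0.1911, 0.1997]
tool_rot: [-180.0, 0.0, 81.4]
wrist_force: [0.3, -0.4, -2.9]
width: 0.0455
grip_force: 41.4
```

{"op": "carry_out", "data": {
  "targets": [
    [0, 0, 0.1, 0],
    [0, 0, 0.1, 0],
    [0, 0, 0.1, 0]
  ]
}}

```text
clock: 37.65
tcp_pos: [0.6515, 0.1911, 0.1993]
tool_rot: [180.0, -0.0, 81.4]
wrist_force: [0.1, -0.0, -1.3]
width: 0.0455
grip_force: 41.4
```

{"op": "carry_out", "data": {
  "targets": [
    [0, 0, 0.08, 0],
    [0, 0, 0.08, 0]
  ]
}}

```text
clock: 37.85
tcp_pos: [0.6516, 0.1911, 0.1987]
tool_rot: [180.0, -0.0, 81.4]
wrist_force: [-0.6, -0.7, 3.5]
width: 0.0455
grip_force: 42.0
```

Contact. Release, retreat and measure.

{"op": "carry_out", "data": {
  "targets": [
    [0, 0, 0, 0],
    [0, 0, 0, 0],
    [0, 0, 0, 0],
    [0, 0, -2, 0],
    [0, 0, -6, 0],
    [-1, 0, -11, 0],
    [-3, 0, -14.2, 0],
    [-5, 0, -14.2, 0],
    [-5, 0, -14.2, 0],
    [-5, 0, -14.2, 0]
  ],
  "hand": 8.5
}}

```text
clock: 38.85
tcp_pos: [0.644, 0.1418, 0.3401]
tool_rot: [-180.0, -0.0, 81.4]
wrist_force: [0.3, -0.1, -0.0]
width: 0.085
grip_force: 0.0
```

```bash
cat > colm.py <<'E'
import sys
from seg import *
im=snapshot('wrist'); save(im,sys.argv[1]); c=cam('wrist'); zt=float(sys.argv[2])
g=cv2.cvtColor(im,cv2.COLOR_RGB2GRAY).astype(float)
for v in (100,112,130,150,160):
    x=g[v-3:v+4,215:345].mean(0); e=np.abs(np.diff(x))
    print('row',v,[(215+i,round(e[i]))+tuple(lf(c,215.5+i,v,z)[1] for z in (.084,.116,.144,.172)) for i in range(1,len(e)-1) if e[i]>5 and e[i]>=e[i-1] and e[i]>=e[i+1]])
for u in (262,285,305):
    x=g[55:200,u-5:u+6].mean(1); e=np.abs(np.diff(x))
    print('col',u,[(55+i,round(e[i]))+tuple(lf(c,u,55.5+i,z)[0] for z in (.084,.116,.144,.172)) for i in range(1,len(e)-1) if e[i]>3 and e[i]>=e[i-1] and e[i]>=e[i+1]])
E
python3 colm.py w16.png .172 | sed 's/np.float64//g'
```

```text
row 100 [(222, 23, (-54.8), (-49.5), (-44.9), (-40.3)), (230, 32, (-47.6), (-43.1), (-39.1), (-35.1)), (242, 9, (-36.9), (-33.4), (-30.3), (-27.2)), (244, 40, (-35.1), (-31.8), (-28.8), (-25.9)), (247, 18, (-32.4), (-29.3), (-26.7), (-24.0)), (317, 14, (30.0), (26.9), (24.2), (21.6)), (332, 9, (43.4), (39.0), (35.2), (31.4)), (334, 40, (45.2), (40.6), (36.7), (32.7)), (342, 25, (52.4), (47.1), (42.5), (37.9))]
row 112 [(223, 30, (-54.3), (-49.1), (-44.5), (-40.0)), (225, 10, (-52.5), (-47.5), (-43.1), (-38.7)), (231, 45, (-47.1), (-42.6), (-38.6), (-34.7)), (245, 27, (-34.5), (-31.2), (-28.3), (-25.5)), (247, 22, (-32.7), (-29.6), (-26.9), (-24.2)), (317, 18, (30.2), (27.1), (24.4), (21.7)), (332, 12, (43.8), (39.3), (35.5), (31.6)), (334, 35, (45.6), (41.0), (36.9), (32.9)), (342, 30, (52.8), (47.5), (42.8), (38.2))]
row 130 [(224, 33, (-54.1), (-48.9), (-44.4), (-39.8)), (232, 56, (-46.8), (-42.3), (-38.4), (-34.5)), (234, 15, (-44.9), (-40.6), (-36.9), (-33.1)), (243, 15, (-36.7), (-33.2), (-30.2), (-27.1)), (245, 55, (-34.9), (-31.6), (-28.7), (-25.8)), (247, 15, (-33.1), (-30.0)
[... 1922 characters left out ...]
, (35.0), (33.9), (33.0), (32.0)), (86, 12, (33.3), (32.4), (31.6), (30.7)), (121, 34, (2.8), (4.8), (6.6), (8.4)), (162, 3, (-34.8), (-29.0), (-24.0), (-18.9)), (167, 43, (-39.5), (-33.3), (-27.8), (-22.4)), (177, 29, (-49.0), (-41.9), (-35.6), (-29.4)), (181, 20, (-52.9), (-45.4), (-38.8), (-32.2))]
col 305 [(63, 4, (52.8), (49.9), (47.5), (45.0)), (69, 51, (47.8), (45.4), (43.3), (41.3)), (85, 8, (34.2), (33.2), (32.3), (31.4)), (87, 7, (32.5), (31.6), (30.9), (30.1)), (121, 7, (2.8), (4.8), (6.6), (8.4)), (167, 7, (-39.5), (-33.3), (-27.8), (-22.4)), (177, 28, (-49.1), (-41.9), (-35.6), (-29.4)), (180, 26, (-52.0), (-44.5), (-38.0), (-31.5)), (195, 4, (-66.7), (-57.8), (-50.0), (-42.2))]
```

Now lid centre (+0.6,-0.6), large ≈(+5,-1.6), s1 ≈(+4,-0.6), s2 ≈(+1,-0.6) mm: all within limits. Last carton.

```bash
python3 go.py .51 -.105 .28 174.5
```

```text
[-26.44, -9.58, 5.99, np.float64(-93.0)] dist mm 288
```

{"op": "carry_out", "data": {
  "targets": [
    [-5, 0, 0, -93],
    [-26.4, -9.6, 6, -93],
    [-26.4, -9.6, 6, -93],
    [-26.4, -9.6, 6, -93],
    [-26.4, -9.6, 6, -93],
    [-26.4, -9.6, 6, -93],
    [-26.4, -9.6, 6, -93],
    [-26.4, -9.6, 6, -93],
    [-26.4, -9.6, 6, -93],
    [-26.4, -9.6, 6, -93]
  ]
}}

```text
clock: 39.9
tcp_pos: [0.5102, -0.1045, 0.2799]
tool_rot: [180.0, -0.0, 167.8]
wrist_force: [-0.4, -0.4, -0.1]
width: 0.085
grip_force: 0.0
```

{"op": "carry_out", "data": {
  "targets": [
    [0, 0, 0, -8],
    [0, 0, 0, -8],
    [0, 0, 0, -8]
  ]
}}

```text
clock: 40.2
tcp_pos: [0.51, -0.1049, 0.28]
tool_rot: [180.0, -0.0, 175.2]
wrist_force: [0.7, -0.2, -0.6]
width: 0.0849
grip_force: 0.0
```

```bash
python3 w.py w17.png brown:.027;  python3 go.py 0.467 -.103 .076 174.7
```

```text
40.25 [ 0.51   -0.1048  0.2801] [180.   -0.  175.2] cam [ 0.436 -0.099  0.35 ]
brown [252  99] [302 167] [ 467.1 -106.4   61.    44.6   -5.3]
[4.29, -0.18, 20.41, np.float64(0.5)] dist mm 209
```

{"op": "carry_out", "data": {
  "targets": [
    [2, -0.3, 4, 0.3],
    [4.3, -0.5, 8, 0.3],
    [4.3, -0.5, 12, 0.3],
    [4.3, -0.5, 16, 0.3],
    [4.3, -0.5, 18.5, 0.3],
    [4.3, -0.5, 19.8, 0.3],
    [4.3, -0.5, 20.4, 0.3],
    [4.3, -0.5, 20.4, 0.3]
  ]
}}

```text
clock: 41.05
tcp_pos: [0.4666, -0.1065, 0.076]
tool_rot: [-180.0, -0.0, 175.0]
wrist_force: [-0.1, 0.6, 0.9]
width: 0.085
grip_force: 0.0
```

{"op": "carry_out", "data": {
  "targets": [
    [0, 0, 0, 0],
    [0, 0, 0, 0],
    [0, 0, 0, 0],
    [0, 0, 0, 0],
    [0, 0, 0, 0],
    [0, 0, 0, 0],
    [0, 0, -5, 0],
    [0, 0, -10, 0],
    [0, 0, -15, 0],
    [0, 0, -20, 0]
  ],
  "hand": 3,
  "newtons": 25
}}

```text
clock: 42.05
tcp_pos: [0.466, -0.1066, 0.2789]
tool_rot: [-180.0, 0.0, 175.1]
wrist_force: [1.5, -0.3, -1.7]
width: 0.0454
grip_force: 27.6
```

```bash
python3 -c "
from h import *;print(fl(2,-0.7,.34))"; python3 go.py .652 .1936 .335 81.5
```

```text
[0.6519 0.1936 0.34  ]
[-15.95, 31.51, -5.61, np.float64(93.6)] dist mm 358
```

{"op": "carry_out", "data": {
  "targets": [
    [-3, 3, -4, 93.6],
    [-16, 31.5, -5.6, 93.6],
    [-16, 31.5, -5.6, 93.6],
    [-16, 31.5, -5.6, 93.6],
    [-16, 31.5, -5.6, 93.6],
    [-16, 31.5, -5.6, 93.6],
    [-16, 31.5, -5.6, 93.6],
    [-16, 31.5, -5.6, 93.6],
    [-16, 31.5, -5.6, 93.6],
    [-16, 31.5, -5.6, 93.6]
  ]
}}

```text
clock: 43.05
tcp_pos: [0.6528, 0.1941, 0.332]
tool_rot: [-180.0, 0.0, 88.8]
wrist_force: [0.5, -1.1, -0.6]
width: 0.0457
grip_force: 27.7
```

{"op": "carry_out", "data": {
  "targets": [
    [0, 0, 0, 7],
    [0, 0, 0, 7],
    [0, 0, 0, 7]
  ]
}}

```text
clock: 43.35
tcp_pos: [0.6529, 0.1935, 0.3324]
tool_rot: [-180.0, 0.0, 82.4]
wrist_force: [-0.4, -0.0, -2.1]
width: 0.0455
grip_force: 27.7
```

```bash
python3 go.py .652 .1936 .249 81.5
```

```text
[0.0, -0.08, 8.34, np.float64(0.9)] dist mm 83
```

{"op": "carry_out", "data": {
  "targets": [
    [0, -0.1, 3, 0.8],
    [0, -0.1, 6, 0.8],
    [0, -0.1, 7.5, 0.8],
    [0, -0.1, 8, 0.8],
    [0, -0.1, 8.2, 0.8],
    [0, -0.1, 8.2, 0.8]
  ]
}}

```text
clock: 43.95
tcp_pos: [0.6522, 0.1936, 0.251]
tool_rot: [180.0, -0.0, 81.4]
wrist_force: [-0.5, 0.5, -0.6]
width: 0.0451
grip_force: 27.6
```

{"op": "carry_out", "data": {
  "targets": [
    [0, 0, 0.05, 0],
    [0, 0, 0.05, 0]
  ]
}}

```text
clock: 44.15
tcp_pos: [0.6521, 0.1936, 0.2504]
tool_rot: [180.0, -0.0, 81.4]
wrist_force: [0.3, -0.4, -1.1]
width: 0.0454
grip_force: 27.6
```

{"op": "carry_out", "data": {
  "targets": [
    [0, 0, 0.08, 0],
    [0, 0, 0.08, 0]
  ]
}}

```text
clock: 44.35
tcp_pos: [0.652, 0.1936, 0.2491]
tool_rot: [180.0, -0.0, 81.4]
wrist_force: [0.1, -0.1, -0.9]
width: 0.0456
grip_force: 27.8
```

{"op": "carry_out", "data": {
  "targets": [
    [0, 0, 0.06, 0],
    [0, 0, 0.06, 0]
  ]
}}

```text
clock: 44.55
tcp_pos: [0.6521, 0.1937, 0.2491]
tool_rot: [180.0, -0.0, 81.4]
wrist_force: [-1.9, 0.2, 8.0]
width: 0.0453
grip_force: 28.7
```

Contact; release and measure.

{"op": "carry_out", "data": {
  "targets": [
    [0, 0, 0, 0],
    [0, 0, 0, 0],
    [0, 0, 0, 0],
    [0, 0, -2, 0],
    [0, 0, -6, 0],
    [-1, 0, -9, 0],
    [-3, 0, -10, 0],
    [-5, 0, -10, 0],
    [-5, 0, -10, 0],
    [-5, 0, -10, 0]
  ],
  "hand": 8.5
}}

```text
clock: 45.55
tcp_pos: [0.6444, 0.1438, 0.348]
tool_rot: [-180.0, 0.0, 81.3]
wrist_force: [-0.5, 0.2, -0.3]
width: 0.0851
grip_force: 0.0
```

```bash
sed -i 's/(.084,.116,.144,.172)/(.084,.116,.144,.2)/g' colm.py; python3 colm.py w18.png .2 | sed 's/np.float64//g' | grep -vE "row (100|130|160)|col 305"; python3 b.py | grep -E "brown|green|\[42[0-9]"
```

```text
row 112 [(224, 36, (-54.5), (-49.4), (-44.9), (-35.9)), (226, 13, (-52.7), (-47.7), (-43.4), (-34.7)), (232, 46, (-47.1), (-42.7), (-38.8), (-31.1)), (244, 27, (-36.0), (-32.7), (-29.7), (-23.9)), (319, 20, (33.0), (29.8), (26.9), (21.2)), (333, 30, (46.0), (41.5), (37.5), (29.6)), (340, 15, (52.4), (47.3), (42.8), (33.9))]
row 150 [(226, 41, (-54.2), (-49.1), (-44.6), (-35.7)), (228, 12, (-52.3), (-47.4), (-43.1), (-34.5)), (234, 61, (-46.6), (-42.2), (-38.4), (-30.8)), (236, 16, (-44.7), (-40.5), (-36.9), (-29.5)), (246, 31, (-35.2), (-31.9), (-29.1), (-23.3)), (262, 32, (-20.1), (-18.2), (-16.6), (-13.4)), (303, 38, (18.7), (16.8), (15.1), (11.8)), (319, 28, (33.8), (30.5), (27.6), (21.7)), (332, 36, (46.2), (41.6), (37.7), (29.8)), (340, 18, (53.8), (48.5), (43.9), (34.7))]
col 262 [(56, 4, (61.8), (58.4), (55.4), (49.3)), (70, 13, (49.8), (47.5), (45.5), (41.5)), (72, 29, (48.1), (45.9), (44.1), (40.4)), (84, 13, (37.6), (36.5), (35.5), (33.6)), (86, 11, (35.9), (34.9), (34.1), (32.4)), (124, 17, (1.8), (4.1), (6.2), (10.2)), (175, 14, (-46.6), (-39.6), (-33.5), (-21.4)), (186, 30, (-57.5), (-49.5), (-42.5), (-28.5))]
col 285 [(68, 43, (51.4), (49.0), (46.8), (42.6)), (72, 52, (48.0), (45.8), (44.0), (40.3)), (84, 22, (37.5), (36.4), (35.4), (33.5)), (86, 18, (35.8), (34.8), (34.0), (32.4)), (124, 36, (1.7), (4.0), (6.1), (10.2)), (146, 3, (-18.7), (-14.4), (-10.7), (-3.2)), (161, 4, (-33.0), (-27.4), (-22.4), (-12.5)), (175, 31, (-46.7), (-39.7), (-33.6), (-21.4)), (186, 29, (-57.6), (-49.6), (-42.6), (-28.5))]
black [428. 221.] [ 514.  -283.4   47.7   29.3  -67.2]
black [425. 181.] [ 607.2 -280.5   46.9   25.    88.8]
```

Column complete (top small ≈(+2,-1)). Now to the knobs.

```bash
python3 go.py .555 -.35 .30 90
```

```text
[-50.25, -1.42, 4.79, np.float64(-8.6)] dist mm 505
```

{"op": "carry_out", "data": {
  "targets": [
    [-5, 0, 0, 0],
    [-10, 0, 0, 0],
    [-50, -1.4, 4.8, -8.6],
    [-50, -1.4, 4.8, -8.6],
    [-50, -1.4, 4.8, -8.6],
    [-50, -1.4, 4.8, -8.6],
    [-50, -1.4, 4.8, -8.6],
    [-50, -1.4, 4.8, -8.6],
    [-50, -1.4, 4.8, -8.6],
    [-50, -1.4, 4.8, -8.6]
  ]
}}

```text
clock: 46.65
tcp_pos: [0.5557, -0.3464, 0.3003]
tool_rot: [-180.0, -0.0, 90.0]
wrist_force: [0.6, -0.4, 0.7]
width: 0.0854
grip_force: 0.0
```

{"op": "carry_out", "data": {
  "targets": [
    [0, 0, 0, 0],
    [0, 0, 0, 0]
  ]
}}

```text
clock: 46.85
tcp_pos: [0.5559, -0.3453, 0.3]
tool_rot: [-180.0, -0.0, 89.9]
wrist_force: [-0.6, 0.8, 0.8]
width: 0.0848
grip_force: 0.0
```

```bash
python3 - <<'E'
from seg import *
im=snapshot('wrist'); save(im,'w19.png'); c=cam('wrist'); s=status.sense(); print(s['tcp_pos'],s['tool_rot'])
V=cv2.cvtColor(im,cv2.COLOR_RGB2HSV)[:,:,2]
for l in ('lock_knob','start_knob','lock_knob_grip'): print(l,[(np.round(r['rect']).astype(int).tolist(),round(r['p'],2)) for r in recognise(l,'wrist')])
print('expect',w2p(c,(.51,-.282,.094)),w2p(c,(.61,-.282,.094)))
m=((V<60)*255).astype(np.uint8); cs,_=cv2.findContours(m,cv2.RETR_EXTERNAL,cv2.CHAIN_APPROX_NONE)
for b in cs:
    if cv2.contourArea(b)>150: print(cv2.contourArea(b),b[:,0].min(0),b[:,0].max(0),rect(c,b,.094))
E
```

```text
[ 0.55643417 -0.34414866  0.30041686] [-1.79989670e+02 -4.84987264e-02  8.99894319e+01]
lock_knob [([219, 91, 57, 57], 0.83)]
start_knob [([273, 84, 102, 79], 0.71)]
lock_knob_grip [([216, 92, 59, 56], 0.84)]
expect [222.01748632 113.7549613 ] [352.74277667 113.6937209 ]
452.0 [ 91 221] [116 260] [ 402.  -386.8   40.2   12.4   56.6]
291.0 [481 201] [513 236] [ 742.7 -365.7   27.7   24.    61. ]
4031.0 [430 142] [493 285] [ 707.  -366.9  128.1   46.9  -89.9]
1446.0 [217  90] [254 147] [ 520.1 -286.2   43.4   28.4   87.4]
1519.0 [333  86] [370 142] [ 609.1 -282.7   42.4   28.6  -88.1]
49992.0 [ 0 58] [559 419] [ 521.9 -509.3  631.7  396.9   15.3]
1458.0 [462   0] [534  30] [ 718.3 -206.3   58.7   21.5    4.8]
```

```bash
python3 - <<'E'
from seg import *
im=cv2.imread('pics/w19.png')[:,:,::-1]; c=cam('wrist')
g=cv2.cvtColor(np.ascontiguousarray(im),cv2.COLOR_RGB2GRAY)
for (a,b) in ((210,262),(324,376)):
    for v in range(84,152,3): print(v,' '.join('%3d'%q for q in g[v,a:b:2]))
    print(a)
for q in ((222,114),(352,114)): print(p2w(c,q,.094))
E
```

```text
84 124 124 124 124 124 125 125 125 126 125 125 125 125 125 125 125 125 126 126 126 126 126 127 126 127 126
87 125 125 125 125 126 125 126 125 126 126 126 126 126 127 126 126 127 126 126 126 127 127 126 126 126 127
90 123 124 123 123 124 124 115  45  31  31  30  30  30  64  85 108 127 128 128 128 129 129 129 129 130 130
93 124 125 126 126 125 126  46  14  15 118 112  17  18  11   6   5 116 126 126 126 126 126 127 126 126 127
96 122 123 122 123 124 124  66  14  13 120 114  17  17  12   5   4 117 126 126 126 127 127 127 128 128 129
99 126 127 127 127 128 128  67  14  16 119 114  17  18  13   4   5  65 104 130 130 129 130 129 129 129 129
102 123 123 123 123 123 122  82  14  16 121 124  17  17  13   6   4  17  19  20 120 124 124 125 124 124 125
105 123 123 123 123 124  73  12  14  16 123 130  18  18  10   5   6  16  17  17  22   8 131 132 133 133 133
108 128 128 129 128  97  16  11  13  16  72 101  18  19  12   6   5  15  17  17  17  20  65 129 129 129 129
111 127 126 127 127  16  16   7  13  15  16  17  17  16  11   5   4  16  16  17  17  18  16 119 126 125 125
114 123 123 124  96  15  1
[... 3239 characters left out ...]
  78  77  78  78  77  23   4   4   7  15  15  16  15  15  14  40 130 130 129 129
138  77 129 129 108  76  76  76  76  76  76  76  35   5   3   8  15  14  16  14  13  16  37 127 128 128 128
141 127 127 127  75  76  76  76  76  76  76  76  76  70  37   6  14  14  14  14  13  12 104 128 128 128 129
144 128 127 128  76  76  76  76  75  75  75  75  76  76  75 128 110 127 127 127 127 126 126 127 126 126 126
147 129 129 111  76  77  77  77  77  77  76  77  76  77 113 129 130 129 129 129 130 129 130 130 129 128 129
150 131 131 113  77  78  77  77  77  77  77  77  77  76 112 129 128 128 128 128 127 128 128 127 127 127 127
324
[ 0.51014219 -0.28183528  0.094     ]
[ 0.60978209 -0.2817649   0.094     ]
```

```bash
python3 - <<'E'
from h import *
c=cam('wrist')
for n,pts in (('lock',((229.5,93),(231,141),(230.2,118.5))),('start',((360.8,90),(359.3,138),(360.1,114.3)))):
    P=[p2w(c,q,.094) for q in pts]; dd=P[0]-P[1]; print(n,P[2].round(4),'bar yaw',np.degrees(np.arctan2(dd[1],dd[0])).round(1),[ (p2w(c,(pts[2][0],r),.094)[1]).round(4) for r in ((90,147) if n=='lock' else (86,142.5))])
E
python3 go.py .5163 -.287 .20 88
```

```text
lock [ 0.5163 -0.2853  0.094 ] bar yaw 89.8 [np.float64(-0.2641), np.float64(-0.3072)]
start [ 0.6161 -0.2819  0.094 ] bar yaw 91.2 [np.float64(-0.2609), np.float64(-0.3036)]
[5.66, -4.03, 10.1, np.float64(2.1)] dist mm 123
```

{"op": "carry_out", "data": {
  "targets": [
    [3, -2, 3, 0],
    [5.8, -4, 7, 0],
    [5.8, -4, 10, 0],
    [5.8, -4, 13, 0],
    [5.8, -4, 15, 0],
    [5.8, -4, 15.6, 0],
    [5.8, -4, 15.6, 0],
    [5.8, -4, 15.6, 0]
  ],
  "hand": 4
}}

```text
clock: 47.85
tcp_pos: [0.5165, -0.2869, 0.1459]
tool_rot: [179.9, 0.0, 90.0]
wrist_force: [-0.7, 0.3, 0.5]
width: 0.0398
grip_force: 0.0
```

{"op": "carry_out", "data": {
  "targets": [
    [0, 0, 0, 0],
    [0, 0, 0, 0],
    [0, 0, 0, 0],
    [0, 0, 0, 0],
    [0, 0, 0, 0],
    [0, 0, 0, 0]
  ],
  "hand": 0.5,
  "newtons": 25
}}

```text
clock: 48.45
tcp_pos: [0.5156, -0.2871, 0.1457]
tool_rot: [-180.0, 0.0, 89.9]
wrist_force: [-6.2, 0.8, 11.0]
width: 0.0117
grip_force: 29.2
```

{"op": "carry_out", "data": {
  "targets": [
    [0, 0, 0, 8],
    [0, 0, 0, 16],
    [0, 0, 0, 24],
    [0, 0, 0, 32],
    [0, 0, 0, 40],
    [0, 0, 0, 40]
  ]
}}

```text
clock: 49.05
tcp_pos: [0.5156, -0.2871, 0.1457]
tool_rot: [-180.0, 0.0, 49.6]
wrist_force: [-7.6, 0.7, 12.1]
width: 0.0114
grip_force: 29.4
```

{"op": "carry_out", "data": {
  "targets": [
    [0, 0, 0, 8],
    [0, 0, 0, 16],
    [0, 0, 0, 24],
    [0, 0, 0, 32],
    [0, 0, 0, 38],
    [0, 0, 0, 42],
    [0, 0, 0, 43],
    [0, 0, 0, 43]
  ]
}}

```text
clock: 49.85
tcp_pos: [0.5155, -0.2871, 0.1457]
tool_rot: [180.0, 0.0, 6.9]
wrist_force: [-7.9, 0.8, 12.1]
width: 0.0113
grip_force: 33.8
```

```bash
python3 -c "
from h import *
s=status.sense();print(s['tool_rot'],s['wrist_torque'],s['width'])"
```

```text
[1.79986304e+02 3.77909607e-02 6.93826908e+00] [0.17056197 1.65404682 0.65384254] 0.011296972624516956
```

Lock knob at its stop (torque rises). Release, rise, and go over the start knob with yaw back to 90.

{"op": "carry_out", "data": {
  "targets": [
    [0, 0, 0, -1],
    [0, 0, 0, -1],
    [0, 0, 0, -1],
    [0, 0, -2, -1],
    [0, 0, -5, -9],
    [0, 0, -8, -17],
    [0, 0, -8, -25],
    [0, 0, -8, -33],
    [0, 0, -8, -41],
    [0, 0, -8, -49]
  ],
  "hand": 4
}}

```text
clock: 50.85
tcp_pos: [0.516, -0.2869, 0.2249]
tool_rot: [180.0, 0.0, 56.3]
wrist_force: [0.9, 0.2, 0.2]
width: 0.0401
grip_force: 0.0
```

```bash
python3 go.py .6155 -.2835 .226 90
```

```text
[5.81, 8.08, -0.11, np.float64(-33.7)] dist mm 100
```

{"op": "carry_out", "data": {
  "targets": [
    [3, 4, 0, -8],
    [5.8, 8.1, 0, -16],
    [5.8, 8.1, 0, -24],
    [5.8, 8.1, 0, -33.5],
    [5.8, 8.1, 0, -33.5],
    [5.8, 8.1, 3, -33.5],
    [5.8, 8.1, 6, -33.5],
    [5.8, 8.1, 7.5, -33.5],
    [5.8, 8.1, 7.9, -33.5],
    [5.8, 8.1, 7.9, -33.5]
  ]
}}

```text
clock: 51.85
tcp_pos: [0.6157, -0.2844, 0.1462]
tool_rot: [180.0, 0.0, 89.4]
wrist_force: [0.1, 0.2, 0.7]
width: 0.0402
grip_force: 0.0
```

{"op": "carry_out", "data": {
  "targets": [
    [0, 0, 0, 0],
    [0, 0, 0, 0],
    [0, 0, 0, 0],
    [0, 0, 0, 0],
    [0, 0, 0, 0],
    [0, 0, 0, 0]
  ],
  "hand": 0.5
}}

```text
clock: 52.45
tcp_pos: [0.6155, -0.2845, 0.1471]
tool_rot: [180.0, 0.0, 89.4]
wrist_force: [-4.5, 1.2, 9.1]
width: 0.0118
grip_force: 29.6
```

{"op": "carry_out", "data": {
  "targets": [
    [0, 0, 0, 8],
    [0, 0, 0, 16],
    [0, 0, 0, 24],
    [0, 0, 0, 32],
    [0, 0, 0, 40],
    [0, 0, 0, 40]
  ]
}}

```text
clock: 53.05
tcp_pos: [0.6153, -0.2844, 0.147]
tool_rot: [-180.0, 0.0, 49.1]
wrist_force: [-7.0, 1.2, 11.1]
width: 0.0111
grip_force: 29.9
```

{"op": "carry_out", "data": {
  "targets": [
    [0, 0, 0, 8],
    [0, 0, 0, 16],
    [0, 0, 0, 24],
    [0, 0, 0, 32],
    [0, 0, 0, 38],
    [0, 0, 0, 42],
    [0, 0, 0, 43],
    [0, 0, 0, 43]
  ]
}}

```text
clock: 53.85
tcp_pos: [0.6152, -0.2841, 0.147]
tool_rot: [-180.0, 0.1, 6.4]
wrist_force: [-10.0, 3.4, 13.2]
width: 0.0112
grip_force: 37.8
```

```bash
python3 -c "
from h import *
s=status.sense();print(s['tool_rot'],s['wrist_torque'],s['width'])"
```

```text
[-1.79982568e+02  5.23870841e-02  6.43196349e+00] [0.74845086 2.20514002 0.72902806] 0.011210016539765052
```

{"op": "carry_out", "data": {
  "targets": [
    [0, 0, 0, -1],
    [0, 0, 0, -1],
    [0, 0, 0, -1],
    [0, 0, -2, -1],
    [0, 0, -6, -1],
    [0, 0, -11, -1],
    [-5, 0, -15, -1],
    [-10, 0, -15, -1],
    [-10, 0, -15, -1],
    [-10, 0, -15, -1]
  ],
  "hand": 4
}}

```text
clock: 54.85
tcp_pos: [0.515, -0.296, 0.297]
tool_rot: [180.0, -0.1, 7.3]
wrist_force: [1.1, 0.3, 0.4]
width: 0.0402
grip_force: 0.0
```

```bash
python3 - <<'E'
from seg import *
im=snapshot('wrist'); save(im,'w20.png'); c=cam('wrist'); s=status.sense(); print(s['tcp_pos'],s['tool_rot'],s['wrist_force'])
V=cv2.cvtColor(im,cv2.COLOR_RGB2HSV)[:,:,2]
m=((V<60)*255).astype(np.uint8); cs,_=cv2.findContours(m,cv2.RETR_EXTERNAL,cv2.CHAIN_APPROX_NONE)
for b in cs:
    if 500<cv2.contourArea(b)<6000: print(cv2.contourArea(b),b[:,0].min(0),b[:,0].max(0),rect(c,b,.094))
t=snapshot('top'); save(t,'top20.png'); ct=cam('top')
for k,z,a in (('brown',.2,150),('green',.084,60)):
    for b in blobs(t,k,a): print(k,rect(ct,b,z))
E
```

```text
[ 0.5163181  -0.29551994  0.29639593] [ 1.79988683e+02 -5.99148557e-02  7.40774548e+00] [ 0.47147147  0.98763426 -0.53062624]
1290.0 [255 159] [308 216] [ 519.9 -287.3   41.    38.6  -38.1]
1512.0 [264  29] [302  91] [ 615.4 -282.6   42.6   27.9   32.7]
1576.0 [54  0] [ 86 111] [ 601.4 -121.5   81.7   27.     2.9]
1313.0 [25  0] [52 95] [607.  -96.9  71.4  15.7  -6.2]
1309.5 [0 0] [24 90] [607.  -73.1  70.2  15.1  -7.3]
brown [648.5 192.6  60.4  44.1  81.1]
green [647.8 189.5  95.9  88.6  82.1]
```

```bash
python3 - <<'E'
from seg import *
im=cv2.imread('pics/w20.png')[:,:,::-1]
g=cv2.cvtColor(np.ascontiguousarray(im),cv2.COLOR_RGB2GRAY)
for (a,b,r0,r1) in ((246,318,150,226),(256,312,24,98)):
    for v in range(r0,r1,3): print(v,' '.join('%3d'%q for q in g[v,a:b:3]))
    print(a)
E
```

```text
150 132 129 133 129 136 130 132 135 133 133 131 133 132 136 132 132 133 136 131 129 130 133 133 135
153 132 130 132 130 135 129 133 134 133 133 131 134 131 135 132 132 132 134 130 129 129 134 132 134
156 133 130 131 129 135 129 133 134 131 131 129 135 129 135 131 132 132 134 130 129 128 134 131 133
159 133 130 131 129 135 129 130  53  34  35  51 135 129 135 131 131 132 133 128 130 127 135 131 132
162 132 131 131 129 134 128  93   8   7   6   6  85 103 134  94 105 133 132 128 130 127 134 131 130
165 131 131 130 129 132 127  12  11  12  13   9   9  67  79  77  78  79 131 128 130 128 133 132 128
168 130 131 129 129 131  30  16  17 144  15  12   8   5  49  78  78  80  77  76  93 128 133 133 126
171 129 130 128 130  33  16  15  16 147  17  12   9   8   8  78  78  80  77  75  76  91 133 134 126
174 128 130 127 126  14  16  15  17 147  15  13   7   6   8  23  77  80  76  75  76  78  78  80  76
177 127 130 126  71  16  15  14  15 147  15  13   6   7   8   7  77  80  77  76  75  78  78  79  76
180 126 129 126  16  15  15  13  15 147  16  14   5   9  10   8  72  79  76  76  75  79  78  79  94

[... 2782 characters left out ...]
 111  21  19  19  19  19  18  16  16   9  11  11  68  80  80  79
75 114 111 111 110  18  20  19  19  20  19  17  15   9  12  12  79  81  81  79
78 111 110 109 110 108  19  19  17  19  19  18  15   9  15  78  80  82  81  80
81 109 110 110 106  58  81  25  15  20  18  18  16  21  79  78  79  80  79  79
84 111 108  84  70  79  81  78  17  19  19  16  14  58  80  78  80  81  80  79
87 102  61  79  79  78  81 132  16  19  18  17  16  58  79  78  80  81  79  78
90  81  79  80  78  78 137 131  52   7   6   7   5  81  78  79  80  81  79  78
93  81  79  80 133 133 137 132 134 137 133 134 130  81  78  78  80  80  79  79
96  81 126 136 133 134 137 133 134 137 133 133 130  81  78  79  80  80  79  79
256
```

Both bars now lie along yaw ≈7°, so they have turned by about 83°, and the column is standing. Hand in.

```bash
python3 -c "
from rig import env
print(env.finish_job())"
```

```text
the job is handed in; nothing more can be done
None
```

I handed the job in without seeing the verdict: by my last measurements the slide box is home, all four cartons stand in one column on its lid within about 5 mm of centre, and both knobs are turned about 83° to their stops.

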